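# Stand the capped sample jars in their matching bench holders

## Robot

A 6-joint arm with a two-finger parallel gripper is mounted at the origin on the work surface. World frame = base frame: x ahead of the robot, y to its left, z up, the work surface at z = 0. Lengths are in m, angles in rad, forces in N, time in s.
With the tool pointing down it reaches from about 0.3 to 0.85 m from the base axis. Payload 4.2 kg.
Tool frame: the origin (TCP) lies midway between the tips of the shut fingers; the grasp point (between the pads) lies r.tcp_to_grasp behind it (r.tcp_to_grasp is the distance from the TCP to the grasp point, in m); y points along the fingers, z is the direction in which the jaws open and shut, and the axes are right-handed (so a half turn about y gives the same grasp; the last joint's range is limited). The gripper opens to 91 mm and grips with 3 to 60 N. Pads are 32 mm wide; open, the fingers measure 118 mm over their backs; the gripper's body (76 mm by 178 mm) begins 60 mm behind the grasp point.
Start: joints at [-1.182, 0.32, 1.565, -0, 1.257, -0.02], TCP at [0.229, -0.528, 0.214] pointing down, gripper open.
Joint ranges: [-3.11, 3.11], [-0.84, 2.01], [0.21, 2.61], [-1.34, 4.49], [0.05, 2.63], [-2.56, 2.56]. Speed limits (rad/s): [2.57, 2.57, 3.14, 3.14, 3.14, 3.14].

## Interface

Orientations are given as a unit quaternion [x, y, z, w].
In Python, from plant import r gives the robot as it stands.
- The arm moves only by the shell command python3 -m jog 'ROWS' [FORCE]. ROWS is JSON, a list of rows, each an object with "hand": the gripper command: -1 is fully open, 1 is shut, values between are in proportion; "travel": the shift along the tool's x, y, z in m, a list of three; "twist": the turn about the tool's y in degrees. In form: [{"hand": hand, "travel": [x, y, z], "twist": twist}, ...]. A call has exactly 5 rows; each row shifts and turns the pose as measured when the row begins, along the tool's axes as they then stand; what a row does not reach is not made up. A row lasts 1/12 s, in which the tool goes at most 41.7 mm and 7.16 degrees, less where a joint would pass 70% of its speed; a pose out of reach is approached as far as the arm can. A call with a gripper value outside its range is refused whole. The fingers move at their own pace and stop on an object; FORCE is the grip in N (left out, the last holds). Time passes only in rows, so rows that do not move let the fingers close, or fill a call up. It gives the time, the measured TCP pose, the force and the opening at its end, in the units of the state.
- r.sense(): the state, without advancing time (a new reading comes with each control period).
- r.get_image(name): name is "side" or "top"; returns (picture, depth): 384x512x3 uint8, blue, green, red; 384x512 float32, m along the optical axis (not along the pixel's ray), 0 where there is no reading.
- r.camera_model(name): a dict with "mtx" (3x3 intrinsics, pixels), "pose" (4x4, takes a point from camera to world coordinates). Camera axes: x right, y down, z forward; pixel columns grow to the right and rows downward; lengths in m; the calibration is good to about 2 mm. A picture is of the moment at which its call begins. camera_model takes no time and is no camera call.
- r.job_done(): hands the job in, once; it reports no verdict.
Trained networks look in the newest picture that a camera, given by its name, has taken for a name from the list of things; names that differ only in an ending like _2 or _b are one class to them, and where a whole thing is asked for, a point or a joint stands for the part that bears it (a point fixed in the world has none). Each returns a list of dicts, best first, with "score" (0 to 1); they miss things now and then, are a little off and sometimes report something else, mostly with a low value. They report only what shows in the picture. A call takes as long as a camera call. They do not tell look-alikes from the thing itself.
- r.regions_of(camera, target): "pixels" (384x512 bool, what is visible of it) and "extent" ([left, top, width, height] in pixels, round what is visible of it).
The state is a dict: "clock": time; "q": joint angles; "joint_vel": joint speeds; "effort": joint torques, N m; "eef_pos": TCP position; "eef_rot": TCP orientation; "wrist_force": force on the tool from outside, world axes, zero at the start; "wrist_torque": the same for the moment, N m; "gripper_width": opening from 0.0 (shut) to 1.0 (fully open).
Only numpy, scipy, OpenCV 4.12 (cv2) and the standard library are available. Lean on these libraries where they do the work, as an engineer would, in place of code of your own. Each camera call takes 0.05 s, during which the arm holds its last target.

## Task

Stand each of the four capped sample jars in the round aluminium holder of its own size: the smallest jar in the holder with the smallest well, the next size in the next, up to the largest jar in the largest. Keep the jars upright and set each one down on the floor of its well without dropping it, and leave the two open beakers where they stand.

Things in the scene. Friction and masses are not known exactly. Their poses are not given: they have to be found in the camera images.
- jar_1: The smallest (slimmest) of the four capped sample jars: upright loose round jar, 28 mm in diameter, 74 mm tall, about 40 g; pale translucent-looking body (3 mm slimmer) with a white ribbed screw cap forming the top 18 mm. Rigid, so it may be gripped across the cap. Origin: centre of its underside; z up along its axis.
- jar_2: The second smallest of the four capped sample jars: upright loose round jar, 40 mm in diameter, 68 mm tall, about 65 g; pale translucent-looking body (3 mm slimmer) with a white ribbed screw cap forming the top 18 mm. Rigid, so it may be gripped across the cap. Origin: centre of its underside; z up along its axis.
- jar_3: The second largest of the four capped sample jars: upright loose round jar, 52 mm in diameter, 72 mm tall, about 110 g; pale translucent-looking body (3 mm slimmer) with a white ribbed screw cap forming the top 18 mm. Rigid, so it may be gripped across the cap. Origin: centre of its underside; z up along its axis.
- jar_4: The largest (widest) of the four capped sample jars: upright loose round jar, 64 mm in diameter, 78 mm tall, about 170 g; pale translucent-looking body (3 mm slimmer) with a white ribbed screw cap forming the top 18 mm. Rigid, so it may be gripped across the cap. Origin: centre of its underside; z up along its axis.
- beaker_a: An OPEN grey plastic beaker without a cap, loose, 44 mm in diameter, 64 mm tall, wall 3 mm, about 90 g; it is to stay where it stands. Origin: centre of its underside; z up.
- beaker_b: An OPEN grey plastic beaker without a cap, loose, 56 mm in diameter, 72 mm tall, wall 3 mm, about 90 g; it is to stay where it stands. Origin: centre of its underside; z up.
- holder_1: The holder with the smallest well: squat round aluminium cup fixed to the bench, 60 mm outside diameter, 30 mm tall, open at the top, wall 8 mm; well 44 mm wide, 22 mm deep, its grey floor 8 mm above the bench. Its jar (28 mm) goes in with 8 mm of room all round. Origin: centre of its underside on the bench; z up. Jars, beakers and holders start 100 mm or more apart; things lying among them are under 21 mm high, and tall equipment stands only at the bench edges.
- holder_2: The holder with the second smallest well: squat round aluminium cup fixed to the bench, 72 mm outside diameter, 30 mm tall, open at the top, wall 8 mm; well 56 mm wide, 22 mm deep, its grey floor 8 mm above the bench. Its jar (40 mm) goes in with 8 mm of room all round. Origin: centre of its underside on the bench; z up. Jars, beakers and holders start 100 mm or more apart; things lying among them are under 21 mm high, and tall equipment stands only at the bench edges.
- holder_3: The holder with the second largest well: squat round aluminium cup fixed to the bench, 84 mm outside diameter, 30 mm tall, open at the top, wall 8 mm; well 68 mm wide, 22 mm deep, its grey floor 8 mm above the bench. Its jar (52 mm) goes in with 8 mm of room all round. Origin: centre of its underside on the bench; z up. Jars, beakers and holders start 100 mm or more apart; things lying among them are under 21 mm high, and tall equipment stands only at the bench edges.
- holder_4: The holder with the largest well: squat round aluminium cup fixed to the bench, 96 mm outside diameter, 30 mm tall, open at the top, wall 8 mm; well 80 mm wide, 22 mm deep, its grey floor 8 mm above the bench. Its jar (64 mm) goes in with 8 mm of room all round. Origin: centre of its underside on the bench; z up. Jars, beakers and holders start 100 mm or more apart; things lying among them are under 21 mm high, and tall equipment stands only at the bench edges.
There are look-alikes about, which are no part of the job. What is shaped like the holder_2 but blue or orange is not meant.

How it is judged:
At the end, for the whole second after the job is handed in: Every jar stands upright (within 0.12 rad) on the floor of the well of its own rank (its underside less than 12 mm above the bench, its axis within 12 mm of the holder's), released and at rest; both open beakers stand upright within 20 mm of where they began (horizontal distance between jar_1 and holder_1 below 0.012 m and z of jar_1 in the frame of holder_1 below 0.012 m and angle between each of jar_1, jar_2, jar_3, jar_4, beaker_a, beaker_b's own z axis and vertical below 0.12 rad and linear speed of each of jar_1, jar_2, jar_3, jar_4 below 0.02 m/s and contact force between each of jar_1, jar_2, jar_3, jar_4 and the fingers below 0.05 N and horizontal distance between jar_2 and holder_2 below 0.012 m and z of jar_2 in the frame of holder_2 below 0.012 m and horizontal distance between jar_3 and holder_3 below 0.012 m and z of jar_3 in the frame of holder_3 below 0.012 m and horizontal distance between jar_4 and holder_4 below 0.012 m and z of jar_4 in the frame of holder_4 below 0.012 m and distance of each of beaker_a, beaker_b from where it was at the start of the episode below 0.02 m); the robot touches nothing.
It fails at once if an open beaker was shifted by more than 20 mm or tipped (distance of any of beaker_a, beaker_b from where it was at the start of the episode above 0.02 m or angle between any of beaker_a, beaker_b's own z axis and vertical above 0.3 rad).
It fails at once if a jar was tipped by more than about 35 degrees (angle between any of jar_1, jar_2, jar_3, jar_4's own z axis and vertical above 0.6 rad).
It fails at once if a jar was dropped (free fall faster than 0.5 m/s, a fall of about 13 mm) ((linear speed of jar_1 above 0.5 m/s and contact force between jar_1 and anything else below 0.05 N) or (linear speed of jar_2 above 0.5 m/s and contact force between jar_2 and anything else below 0.05 N) or (linear speed of jar_3 above 0.5 m/s and contact force between jar_3 and anything else below 0.05 N) or (linear speed of jar_4 above 0.5 m/s and contact force between jar_4 and anything else below 0.05 N)).
It also fails if it takes over 115 s, if anything falls off the work surface, if the arm or the gripper's body presses on something with over 40 N, if the wrist force passes 120 N, or if a joint passes its speed limit or range.

## Working session

There is one attempt and no reset: what is moved stays moved. The work goes in short steps, Python scripts to look and compute and a shell command to move; the robot and the scene stay as the last step left them, time stands still between calls to the robot, and variables do not carry over. Pictures are saved under pics/ and viewed, and the job is handed in when it is done.

```bash
ls; mkdir -p pics
python3 - <<'E'
from plant import r
import cv2,numpy as np
for n in ("top","side"):
    im,d=r.get_image(n); cv2.imwrite(f"pics/{n}0.png",im); np.save(f"pics/{n}0d.npy",d)
    m=r.camera_model(n); print(n,np.round(m["mtx"],1).tolist(),np.round(m["pose"],3).tolist())
print(r.sense(), r.tcp_to_grasp)
E
```

```text
pics
top [[411.2, 0.0, 253.1], [0.0, 411.2, 192.0], [0.0, 0.0, 1.0]] [[0.024, -0.997, 0.071, 0.45], [-1.0, -0.025, -0.01, 0.001], [0.012, -0.071, -0.997, 1.417], [0.0, 0.0, 0.0, 1.0]]
side [[493.1, 0.0, 258.2], [0.0, 493.1, 188.4], [0.0, 0.0, 1.0]] [[-0.703, -0.393, 0.592, -0.191], [-0.711, 0.39, -0.585, 0.711], [-0.001, -0.833, -0.554, 0.717], [0.0, 0.0, 0.0, 1.0]]
{'clock': 0.1, 'q': array([-1.18200260e+00,  3.20242079e-01,  1.56552091e+00,  1.48333484e-06,
        1.25737199e+00, -1.99952902e-02]), 'joint_vel': array([ 0.00012677, -0.00100873, -0.00141942,  0.00090947, -0.00144091,
       -0.001527  ]), 'effort': array([ 5.74580499e-04, -4.13332093e+01, -2.32509810e+01,  7.29980925e-02,
        4.21601871e-02, -7.44104614e-05]), 'eef_pos': array([ 0.22840358, -0.52722551,  0.21321026]), 'eef_rot': array([-0.1436238 ,  0.69292366, -0.69185137,  0.14342482]), 'wrist_force': array([-0.45644739, -0.29023992,  0.32353083]), 'wrist_torque': array([ 0.02994196, -0.01803846, -0.01230894]), 'gripper_width': 1.003786486467149} 0.0188
```

View pics/top0.png

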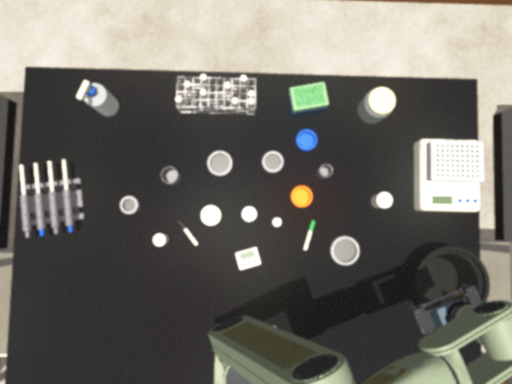

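View pics/side0.png

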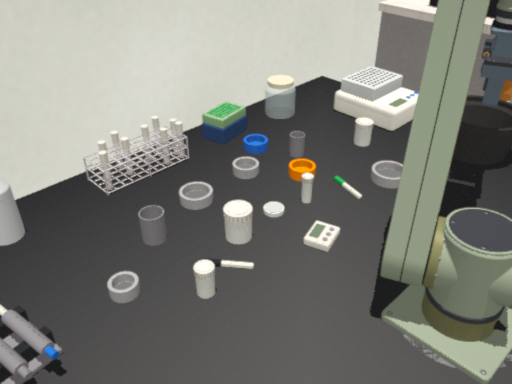

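```bash
cat > h.py <<'E'
import numpy as np,cv2
from plant import r
def world(n,d,mask=None):
    m=r.camera_model(n);K=m["mtx"];P=m["pose"]
    v,u=np.indices(d.shape)
    X=np.stack([(u-K[0,2])/K[0,0]*d,(v-K[1,2])/K[1,1]*d,d],-1)
    W=X@P[:3,:3].T+P[:3,3]; W[d<=0]=np.nan
    return W
def fit(pts):
    # min enclosing circle in mm xy
    (c,rad)=cv2.minEnclosingCircle((pts[:,:2]*1000).astype(np.float32)); return np.round(c,1),round(rad,1)
E
python3 - <<'E'
from h import *
im,d=r.get_image("top"); W=world("top",d)
for t in ("jar_1","holder_1","beaker_a"):
    for o in r.regions_of("top",t):
        p=W[o["pixels"]]; p=p[~np.isnan(p[:,0])]
        zt=np.percentile(p[:,2],90); top=p[p[:,2]>zt-.006]
        print(t,round(o["score"],2),o["extent"],"ztop %.4f"%zt,"zmin %.3f"%p[:,2].min(),"top-fit",*fit(top),"med",np.round(np.median(top[:,:2],0)*1000,1))
# holder floor heights
E
```

```text
jar_1 0.67 [203.7, 205.6, 17.9, 19.4] ztop 0.0814 zmin 0.018 top-fit [468.7 123.3] 31.3 med [469.5 121.7]
jar_1 0.61 [370.0, 193.3, 22.1, 14.0] ztop 0.0749 zmin -0.005 top-fit [ 532.1 -444.6] 25.8 med [ 532.6 -443.8]
jar_1 0.42 [157.4, 233.8, 13.5, 12.4] ztop 0.0717 zmin -0.001 top-fit [385.1 288. ] 19.9 med [384.7 289.4]
jar_1 0.41 [272.9, 216.0, 9.9, 10.1] ztop 0.0776 zmin -0.002 top-fit [451.8 -92.7] 13.5 med [452.2 -92.8]
holder_1 0.82 [288.8, 185.6, 23.8, 21.2] ztop 0.0311 zmin -0.004 top-fit [ 540.3 -177.2] 34.4 med [ 536.3 -175. ]
holder_1 0.79 [334.7, 237.0, 25.0, 29.0] ztop 0.0310 zmin -0.004 top-fit [ 361.5 -326.4] 48.0 med [ 361.8 -323.6]
holder_1 0.78 [207.5, 149.3, 26.0, 27.2] ztop 0.0315 zmin -0.005 top-fit [647.2 103. ] 42.1 med [645.4 103.3]
holder_1 0.68 [119.3, 196.1, 21.6, 17.0] ztop 0.0328 zmin -0.002 top-fit [496.6 403.5] 30.1 med [495.7 403.6]
holder_1 0.56 [265.8, 149.2, 16.5, 21.1] ztop 0.0310 zmin 0.002 top-fit [656.4 -76.5] 33.5 med [655.5 -78.3]
holder_1 0.56 [299.6, 128.5, 19.0, 24.1] ztop 0.0311 zmin -0.002 top-fit [ 735.  -192.1] 35.8 med [ 737.5 -193.1]
beaker_a 0.64 [159.5, 168.8, 23.3, 15.0] ztop 0.0709 zmin -0.001 top-fit [597.9 263.8] 28.2 med [595.8 261.8]
```

```bash
cat >> h.py <<'E'
from scipy.optimize import least_squares
J={1:(.452,-.093),2:(.385,.288),3:(.532,-.444),4:(.469,.123)}
H={1:(.4966,.4035),2:(.656,-.077),3:(.6465,.103),4:(.3615,-.3255)}
jr={1:.014,2:.020,3:.026,4:.032}; jh={1:.074,2:.068,3:.072,4:.078}; hr={1:.030,2:.036,3:.042,4:.048}
B={'a':None}
def disc(W,c,R,zlo,zhi,search=.03):
    s=(np.hypot(W[...,0]-c[0],W[...,1]-c[1])<R+search)&(W[...,2]>zlo)&(W[...,2]<zhi)
    p=W[s]
    # boundary via convex hull, circle with known R
    if len(p)<8: return None
    h=cv2.convexHull((p[:,:2]).astype(np.float32))[:,0]
    f=least_squares(lambda x:np.hypot(h[:,0]-x[0],h[:,1]-x[1])-x[2],[*c,R],loss='soft_l1',f_scale=.001).x
    return np.round(f*1000,1),np.round(p[:,:2].mean(0)*1000,1),len(p),round(float(np.median(p[:,2]))*1000,1)
E
python3 - <<'E'
from h import *
for n in ("top","side"):
    im,d=r.get_image(n); W=world(n,d)
    for k in J: print(n,"jar",k,disc(W,J[k],jr[k],jh[k]-.006,jh[k]+.008))
    for k in H: print(n,"hold",k,disc(W,H[k],hr[k],.025,.036,.012))
    for b,c,R,z in (("a",(.61,-.235),.022,.064),("b",(.596,.262),.028,.072)): print(n,b,disc(W,c,R,z-.006,z+.006))
    if n=="top":
        # list everything above 10mm
        m=((W[...,2]>.012)).astype(np.uint8); k,l,s,c=cv2.connectedComponentsWithStats(m)
        for i in range(1,k):
            if s[i,4]>20: q=W[l==i]; print(s[i].tolist(),np.round(np.nanmedian(q,0),3),"zmax %.3f"%np.nanpercentile(q[:,2],95))
E
```

```text
top jar 1 (array([452.1, -92.6,  13. ]), array([452. , -92.4]), 55, 74.2)
top jar 2 (array([384.4, 289.1,  19.5]), array([384.8, 288.4]), 123, 68.2)
top jar 3 (array([ 532.5, -444.7,   25.5]), array([ 532.9, -444.7]), 196, 71.9)
top jar 4 (array([468.5, 123.5,  31.2]), array([468.5, 123.6]), 296, 78.3)
top hold 1 (array([497.2, 404.3,  29.1]), array([497.5, 404.1]), 117, 29.0)
top hold 2 (array([656.4, -77.5,  35. ]), array([655.2, -78.3]), 130, 29.8)
top hold 3 (array([647. , 102.6,  41.2]), array([647.2, 102.8]), 159, 29.3)
top hold 4 (array([ 361.4, -326.9,   47.3]), array([ 362.7, -326.8]), 188, 29.7)
top a (array([ 626.5, -253. ,   21.2]), array([ 625.9, -255.1]), 37, 63.7)
top b (array([597.7, 263.6,  27.2]), array([598.4, 262.9]), 54, 70.7)
[176, 74, 81, 40, 1680] [0.876 0.119 0.071] zmax 0.116
[77, 80, 42, 35, 866] [0.826 0.485 0.136] zmax 0.216
[287, 82, 42, 34, 1109] [ 0.862 -0.187  0.079] zmax 0.084
[358, 87, 38, 36, 983] [ 0.84  -0.408  0.117] zmax 0.124
[296, 129, 22, 22, 184] [ 0.735 -0.192  0.028] zmax 0.034
[414, 139, 70, 73, 4815] [ 0.618 -0.644  0.075] zmax 0.118
[2
[... 978 characters left out ...]
 75.8)
side jar 2 (array([382.6, 291.7,  20.4]), array([380. , 293.2]), 290, 69.9)
side jar 3 (array([ 529.4, -441.5,   26.1]), array([ 527. , -438.1]), 153, 74.2)
side jar 4 (array([466.3, 125.5,  32.5]), array([463. , 128.5]), 467, 80.1)
side hold 1 (array([495.2, 406. ,  30.1]), array([493.6, 407. ]), 356, 30.7)
side hold 2 (array([653.6, -74.5,  36.3]), array([651.7, -73. ]), 203, 30.9)
side hold 3 (array([644.1, 105.1,  42.1]), array([642.3, 107. ]), 297, 30.8)
side hold 4 (array([ 359.1, -324.2,   48.2]), array([ 367.6, -318.5]), 240, 31.1)
side a (array([ 623.4, -250. ,   22.7]), array([ 624.5, -250.3]), 94, 63.5)
side b (array([594.9, 266. ,  28.5]), array([593.6, 266.5]), 198, 71.2)
```

```bash
cat >> h.py <<'E'
from scipy.spatial.transform import Rotation as Ro
Jm={1:(.4505,-.091),2:(.3835,.2904),3:(.531,-.443),4:(.4674,.1245)}
Hm={1:(.4962,.4052),2:(.655,-.076),3:(.6455,.1038),4:(.3603,-.3255)}
def to(x,y,z):
    s=r.sense(); R=Ro.from_quat(s["eef_rot"]).as_matrix()
    print("t %.2f"%s["clock"],"pos",np.round(s["eef_pos"],4),"travel",np.round(R.T@(np.array([x,y,z])-s["eef_pos"]),4),"w %.3f"%s["gripper_width"],"F",np.round(s["wrist_force"],1),"yaw",round(np.degrees(np.arctan2(R[1,2],R[0,2])),2),"tilt",np.round(np.degrees(R[:2,1]),2),"q",np.round(s["q"],2))
E
python3 - <<'E'
from h import *
s=r.sense();print(np.round(Ro.from_quat(s["eef_rot"]).as_matrix(),3)); to(.531,-.443,.2)
E
```

```text
[[-0.918 -0.     0.397]
 [-0.397  0.    -0.918]
 [-0.    -1.    -0.   ]]
t 0.40 pos [ 0.2285 -0.5275  0.2138] travel [-0.3111  0.0138  0.0426] w 1.000 F [ 1.  -0.7  0.2] yaw -66.58 tilt [-0.    0.01] q [-1.18  0.32  1.56  0.    1.26 -0.02]
```

```bash
python3 -m jog '[{"hand":-1,"travel":[0,0,0],"twist":-7.1},{"hand":-1,"travel":[0,0,0],"twist":-7.1},{"hand":-1,"travel":[0,0,0],"twist":-7.1},{"hand":-1,"travel":[0,0,0],"twist":-7.1},{"hand":-1,"travel":[0,0,0],"twist":-7.1}]' 20; python3 -m jog '[{"hand":-1,"travel":[0,0,0],"twist":-7.1},{"hand":-1,"travel":[0,0,0],"twist":-7.1},{"hand":-1,"travel":[0,0,0],"twist":-7.1},{"hand":-1,"travel":[0,0,0],"twist":-7.1},{"hand":-1,"travel":[0,0,0],"twist":-6}]'; python3 -c "
from h import *
to(.531,-.443,.044)"
```

```text
clock: 0.82
eef_pos: [0.2285, -0.5275, 0.2138]
eef_rot: [-0.351, 0.614, -0.614, 0.351]
wrist_force: [-0.3, -0.0, 0.2]
gripper_width: 1.0
clock: 1.23
eef_pos: [0.2285, -0.5273, 0.2137]
eef_rot: [-0.519, 0.48, -0.48, 0.519]
wrist_force: [0.1, 0.4, -0.8]
gripper_width: 1.0
t 1.23 pos [ 0.2285 -0.5273  0.2137] travel [-0.0602  0.1697  0.3082] w 1.000 F [ 0.1  0.4 -0.8] yaw 4.52 tilt [-0.01  0.03] q [-1.18  0.32  1.57  0.    1.26 -1.26]
```

```bash
python3 -m jog '[{"hand":-1,"travel":[0,0,0],"twist":4.5},{"hand":-1,"travel":[-0.01,0,0.038],"twist":0},{"hand":-1,"travel":[-0.01,0,0.038],"twist":0},{"hand":-1,"travel":[-0.01,0,0.038],"twist":0},{"hand":-1,"travel":[-0.01,0,0.038],"twist":0}]';python3 -m jog '[{"hand":-1,"travel":[-0.01,0,0.038],"twist":0},{"hand":-1,"travel":[-0.01,0,0.038],"twist":0},{"hand":-1,"travel":[-0.01,0,0.038],"twist":0},{"hand":-1,"travel":[0,0.02,0],"twist":0},{"hand":-1,"travel":[0,0,0],"twist":0}]'; python3 -c "
from h import *
to(.531,-.443,.044)"
```

```text
clock: 1.65
eef_pos: [0.3775, -0.4895, 0.2139]
eef_rot: [-0.498, 0.503, -0.502, 0.496]
wrist_force: [-0.3, -0.2, 0.2]
gripper_width: 1.0
clock: 2.07
eef_pos: [0.5055, -0.4556, 0.1925]
eef_rot: [0.499, -0.5, 0.502, -0.499]
wrist_force: [-0.8, 1.0, -1.5]
gripper_width: 1.004
t 2.07 pos [ 0.5055 -0.4556  0.1925] travel [-0.0131  0.1485  0.0253] w 1.004 F [-0.8  1.  -1.5] yaw -0.25 tilt [ 0.06 -0.14] q [-0.75  0.5   1.33 -0.    1.31 -0.75]
```

```bash
python3 -m jog '[{"hand":-1,"travel":[-0.013,0.015,0.025],"twist":0},{"hand":-1,"travel":[0,0.035,0],"twist":0},{"hand":-1,"travel":[0,0.015,0],"twist":0},{"hand":-1,"travel":[0,0,0],"twist":0},{"hand":-1,"travel":[0,0,0],"twist":0}]'
python3 - <<'E'
from h import *
to(.531,-.443,.044)
for n in ("side","top"):
    im,d=r.get_image(n); cv2.imwrite(f"pics/{n}1.png",im)
E
```

```text
clock: 2.48
eef_pos: [0.5316, -0.444, 0.1288]
eef_rot: [0.499, -0.499, 0.504, -0.498]
wrist_force: [-0.1, -0.7, 1.5]
gripper_width: 1.002
t 2.48 pos [ 0.5316 -0.444   0.1288] travel [-0.0014  0.0848 -0.0009] w 1.002 F [-0.1 -0.7  1.5] yaw -0.31 tilt [ 0.2 -0.3] q [-0.71  0.56  1.39 -0.    1.18 -0.71]
```

View pics/side1.png

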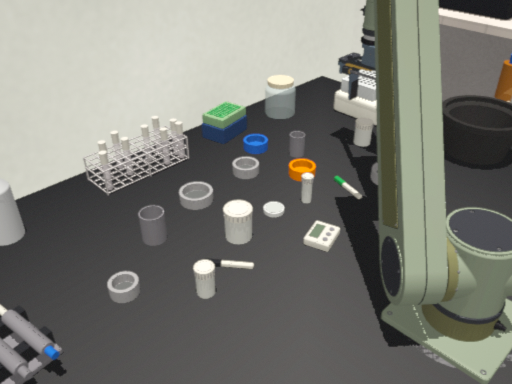

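View pics/top1.png

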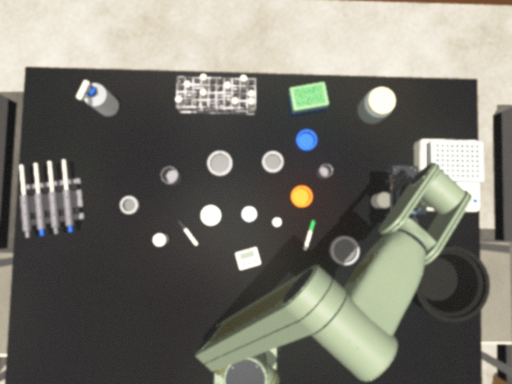

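```bash
python3 -m jog '[{"hand":-1,"travel":[-0.001,0.035,-0.001],"twist":0},{"hand":-1,"travel":[0,0.03,0],"twist":0},{"hand":-1,"travel":[0,0.019,0],"twist":0},{"hand":-1,"travel":[0,0,0],"twist":0},{"hand":-1,"travel":[0,0,0],"twist":0}]'
python3 - <<'E'
from h import *
to(.531,-.443,.044)
E
```

```text
clock: 3.0
eef_pos: [0.5347, -0.4512, 0.0556]
eef_rot: [0.497, -0.492, 0.513, -0.498]
wrist_force: [-0.6, -0.4, 0.4]
gripper_width: 0.999
t 3.00 pos [ 0.5347 -0.4512  0.0556] travel [-0.0084  0.0113 -0.004 ] w 0.999 F [-0.6 -0.4  0.4] yaw -0.55 tilt [ 1.18 -1.17] q [-0.72  0.62  1.48 -0.    1.01 -0.71]
```

```bash
python3 -m jog '[{"hand":-1,"travel":[-0.004,0.004,-0.002],"twist":0},{"hand":-1,"travel":[-0.003,0.004,-0.002],"twist":0},{"hand":-1,"travel":[-0.001,0.003,0],"twist":0},{"hand":-1,"travel":[0,0,0],"twist":0},{"hand":-1,"travel":[0,0,0],"twist":0}]'
python3 - <<'E'
from h import *
to(.531,-.443,.044)
E
```

```text
clock: 3.42
eef_pos: [0.5331, -0.4457, 0.0515]
eef_rot: [0.497, -0.488, 0.517, -0.498]
wrist_force: [0.3, 0.5, 0.5]
gripper_width: 0.998
t 3.42 pos [ 0.5331 -0.4457  0.0515] travel [-0.0029  0.0074 -0.0023] w 0.998 F [0.3 0.5 0.5] yaw -0.6 tilt [ 1.71 -1.63] q [-0.71  0.61  1.51 -0.    0.98 -0.7 ]
```

```bash
python3 -m jog '[{"hand":-1,"travel":[0,0,0],"twist":0},{"hand":-1,"travel":[0,0,0],"twist":0},{"hand":-1,"travel":[0,0,0],"twist":0},{"hand":-1,"travel":[0,0,0],"twist":0},{"hand":-1,"travel":[0,0,0],"twist":0}]'
python3 - <<'E'
from h import *
to(.531,-.443,.044)
E
```

```text
clock: 3.83
eef_pos: [0.534, -0.4462, 0.0532]
eef_rot: [0.497, -0.487, 0.518, -0.498]
wrist_force: [1.0, 0.3, 0.4]
gripper_width: 1.003
t 3.83 pos [ 0.534  -0.4462  0.0532] travel [-0.0035  0.009  -0.0034] w 1.003 F [1.  0.3 0.4] yaw -0.58 tilt [ 1.84 -1.74] q [-0.71  0.61  1.51 -0.    0.98 -0.7 ]
```

```bash
python3 -m jog '[{"hand":-1,"travel":[-0.004,0.014,-0.004],"twist":0},{"hand":-1,"travel":[0,0,0],"twist":0},{"hand":-1,"travel":[0,0,0],"twist":0},{"hand":-1,"travel":[0,0,0],"twist":0},{"hand":-1,"travel":[0,0,0],"twist":0}]'
python3 - <<'E'
from h import *
to(.531,-.443,.044)
E
```

```text
clock: 4.25
eef_pos: [0.5314, -0.4435, 0.0398]
eef_rot: [0.497, -0.486, 0.519, -0.498]
wrist_force: [0.3, -0.4, -0.2]
gripper_width: 1.001
t 4.25 pos [ 0.5314 -0.4435  0.0398] travel [-0.0003 -0.0042 -0.0003] w 1.001 F [ 0.3 -0.4 -0.2] yaw -0.58 tilt [ 1.93 -1.82] q [-0.71  0.61  1.53 -0.    0.95 -0.7 ]
```

```bash
python3 -m jog '[{"hand":-1,"travel":[0,-0.005,0],"twist":0},{"hand":1,"travel":[0,0,0],"twist":0},{"hand":1,"travel":[0,0,0],"twist":0},{"hand":1,"travel":[0,0,0],"twist":0},{"hand":1,"travel":[0,0,0],"twist":0}]' 20; python3 -m jog '[{"hand":1,"travel":[0,0,0],"twist":0},{"hand":1,"travel":[0,0,0],"twist":0},{"hand":1,"travel":[0,0,0],"twist":0},{"hand":1,"travel":[0,0,0],"twist":0},{"hand":1,"travel":[0,0,0],"twist":0}]'
python3 - <<'E'
from h import *
to(.531,-.443,.044)
E
```

```text
clock: 4.67
eef_pos: [0.5324, -0.4444, 0.0473]
eef_rot: [0.497, -0.485, 0.52, -0.498]
wrist_force: [-1.0, -0.4, -0.3]
gripper_width: 0.736
clock: 5.08
eef_pos: [0.5323, -0.4444, 0.0475]
eef_rot: [0.497, -0.485, 0.52, -0.498]
wrist_force: [-0.5, 0.1, 0.9]
gripper_width: 0.556
t 5.08 pos [ 0.5323 -0.4444  0.0475] travel [-0.0015  0.0034 -0.0015] w 0.556 F [-0.5  0.1  0.9] yaw -0.57 tilt [ 2.08 -1.96] q [-0.71  0.61  1.53 -0.    0.96 -0.7 ]
```

```bash
python3 -m jog '[{"hand":1,"travel":[0,0,0],"twist":0},{"hand":1,"travel":[0,0,0],"twist":0},{"hand":1,"travel":[0,-0.01,0],"twist":0},{"hand":1,"travel":[0,-0.02,0],"twist":0},{"hand":1,"travel":[0,0,0],"twist":0}]' 20
python3 - <<'E'
from h import *
to(.531,-.443,.044)
im,d=r.get_image("side"); cv2.imwrite("pics/side2.png",cv2.resize(im[40:230,260:512],None,fx=3,fy=3))
E
```

```text
clock: 5.5
eef_pos: [0.5305, -0.4426, 0.0775]
eef_rot: [0.497, -0.486, 0.519, -0.498]
wrist_force: [0.6, -1.1, 0.3]
gripper_width: 0.551
t 5.50 pos [ 0.5305 -0.4426  0.0775] travel [-0.0007  0.0335 -0.0006] w 0.551 F [ 0.6 -1.1  0.3] yaw -0.58 tilt [ 1.93 -1.82] q [-0.71  0.58  1.5  -0.    1.02 -0.7 ]
```

View pics/side2.png

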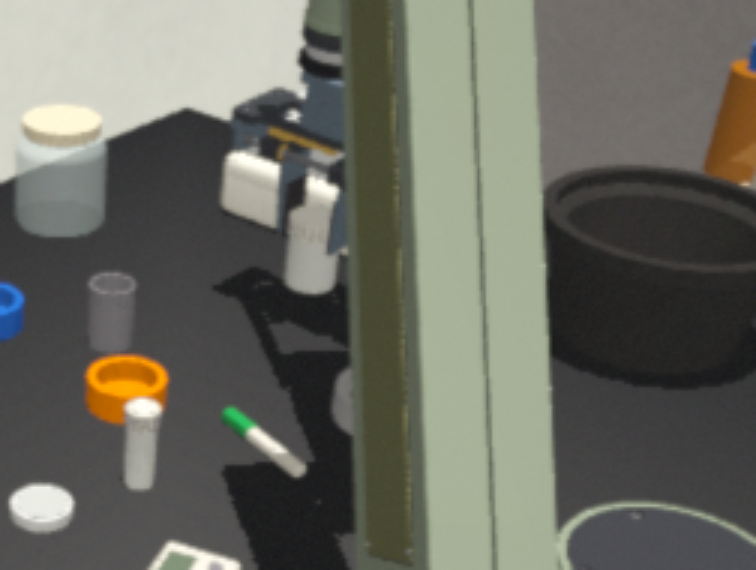

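```bash
python3 -m jog '[{"hand":1,"travel":[0,-0.03,0],"twist":0},{"hand":1,"travel":[0,-0.03,0],"twist":0},{"hand":1,"travel":[-0.02,-0.03,0],"twist":0},{"hand":1,"travel":[-0.03,0,0.005],"twist":0},{"hand":1,"travel":[-0.04,0,0.009],"twist":0}]' ; python3 -m jog '[{"hand":1,"travel":[-0.04,0,0.009],"twist":0},{"hand":1,"travel":[-0.04,0,0.009],"twist":0},{"hand":1,"travel":[-0.04,0,0.009],"twist":0},{"hand":1,"travel":[-0.04,0,0.009],"twist":0},{"hand":1,"travel":[-0.04,0,0.009],"twist":0}]' ;python3 - <<'E'
from h import *
to(*Hm[3],.057)
E
```

```text
clock: 5.97
eef_pos: [0.5387, -0.3531, 0.1612]
eef_rot: [0.496, -0.492, 0.518, -0.494]
wrist_force: [-0.0, 0.2, -1.8]
gripper_width: 0.557
clock: 6.38
eef_pos: [0.5866, -0.1494, 0.155]
eef_rot: [0.494, -0.493, 0.519, -0.493]
wrist_force: [0.9, -0.1, -0.6]
gripper_width: 0.553
t 6.38 pos [ 0.5866 -0.1494  0.155 ] travel [-0.2572  0.0923  0.0501] w 0.553 F [ 0.9 -0.1 -0.6] yaw -1.42 tilt [ 1.38 -1.6 ] q [-0.26  0.39  1.61 -0.02  1.11 -0.22]
```

```bash
python3 -m jog '[{"hand":1,"travel":[-0.04,0,0.008],"twist":0},{"hand":1,"travel":[-0.04,0,0.008],"twist":0},{"hand":1,"travel":[-0.04,0,0.008],"twist":0},{"hand":1,"travel":[-0.04,0,0.008],"twist":0},{"hand":1,"travel":[-0.04,0,0.008],"twist":0}]' ; python3 -m jog '[{"hand":1,"travel":[-0.03,0,0.006],"twist":0},{"hand":1,"travel":[-0.015,0,0.002],"twist":0},{"hand":1,"travel":[0,0,0],"twist":0},{"hand":1,"travel":[0,0,0],"twist":0},{"hand":1,"travel":[0,0,0],"twist":0}]' ;python3 - <<'E'
from h import *
to(*Hm[3],.057)
E
```

```text
clock: 6.8
eef_pos: [0.6289, 0.0544, 0.1466]
eef_rot: [0.496, -0.495, 0.518, -0.491]
wrist_force: [-0.2, -0.1, -0.9]
gripper_width: 0.556
clock: 7.22
eef_pos: [0.6369, 0.1109, 0.1403]
eef_rot: [0.499, -0.494, 0.513, -0.493]
wrist_force: [-1.0, -0.3, -0.8]
gripper_width: 0.559
t 7.22 pos [0.6369 0.1109 0.1403] travel [0.0049 0.0835 0.0076] w 0.559 F [-1.  -0.3 -0.8] yaw -0.81 tilt [ 0.76 -1.48] q [ 0.17  0.48  1.51 -0.03  1.15  0.2 ]
```

```bash
python3 -m jog '[{"hand":1,"travel":[0.006,0.035,0.008],"twist":0},{"hand":1,"travel":[0,0.01,0],"twist":0},{"hand":1,"travel":[0,0,0],"twist":0},{"hand":1,"travel":[0,0,0],"twist":0},{"hand":1,"travel":[0,0,0],"twist":0}]'
python3 - <<'E'
from h import *
to(*Hm[3],.057)
for n in ("side","top"):
    im,d=r.get_image(n); W=world(n,d)
    cv2.imwrite(f"pics/{n}3.png",cv2.resize(im[90:290,120:380],None,fx=3,fy=3))
E
```

```text
clock: 7.63
eef_pos: [0.6448, 0.0979, 0.0959]
eef_rot: [0.498, -0.495, 0.515, -0.491]
wrist_force: [0.1, 0.1, -0.7]
gripper_width: 0.551
t 7.63 pos [0.6448 0.0979 0.0959] travel [-0.007   0.0387  0.    ] w 0.551 F [ 0.1  0.1 -0.7] yaw -1.18 tilt [ 0.73 -1.54] q [ 0.15  0.52  1.55 -0.03  1.06  0.18]
```

View pics/side3.png

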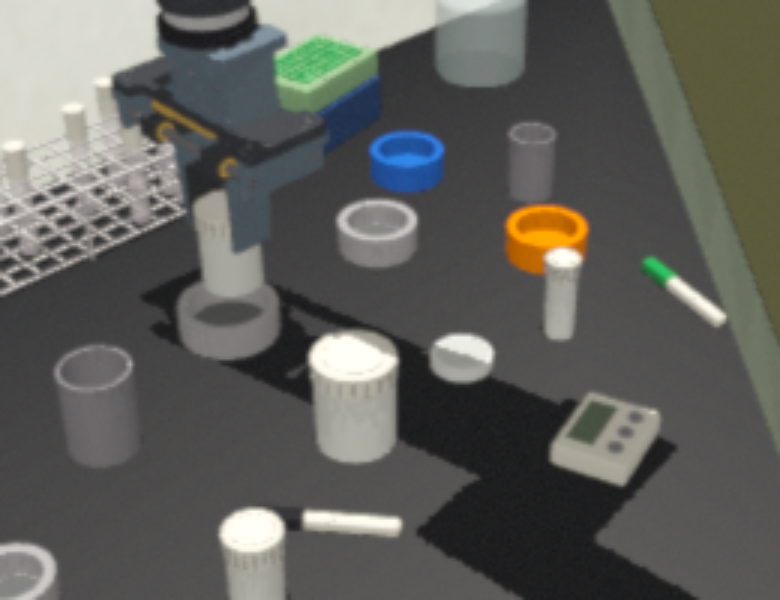

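```bash
python3 -m jog '[{"hand":1,"travel":[-0.007,0.006,0.001],"twist":0},{"hand":1,"travel":[0,0,0],"twist":0},{"hand":1,"travel":[0,0,0],"twist":0},{"hand":1,"travel":[0,0,0],"twist":0},{"hand":1,"travel":[0,0,0],"twist":0}]'
python3 - <<'E'
from h import *
to(*Hm[3],.057)
for n in ("side","top"):
    im,d=r.get_image(n); W=world(n,d)
    s=(W[...,2]>.054)&(W[...,2]<.085)&(np.hypot(W[...,0]-.645,W[...,1]-.104)<.05)
    g=(np.ptp(im.astype(int),axis=2)<20)&(im.mean(2)>140)&s
    if g.sum(): print(n,g.sum(),fit(W[g]),np.round(W[g].min(0),4),np.round(W[g].max(0),4))
    cv2.imwrite(f"pics/{n}4.png",cv2.resize(im[90:290,120:380],None,fx=3,fy=3))
E
```

```text
clock: 8.15
eef_pos: [0.6479, 0.1067, 0.0931]
eef_rot: [0.496, -0.494, 0.516, -0.494]
wrist_force: [-0.1, -0.2, -0.8]
gripper_width: 0.555
t 8.15 pos [0.6479 0.1067 0.0931] travel [ 0.002   0.0361 -0.0031] w 0.555 F [-0.1 -0.2 -0.8] yaw -1.12 tilt [ 1.13 -1.46] q [ 0.16  0.53  1.55 -0.03  1.05  0.2 ]
side 201 (array([639.1, 114.1]), 21.9) [0.6194 0.0954 0.054 ] [0.6547 0.1348 0.085 ]
```

View pics/side4.png

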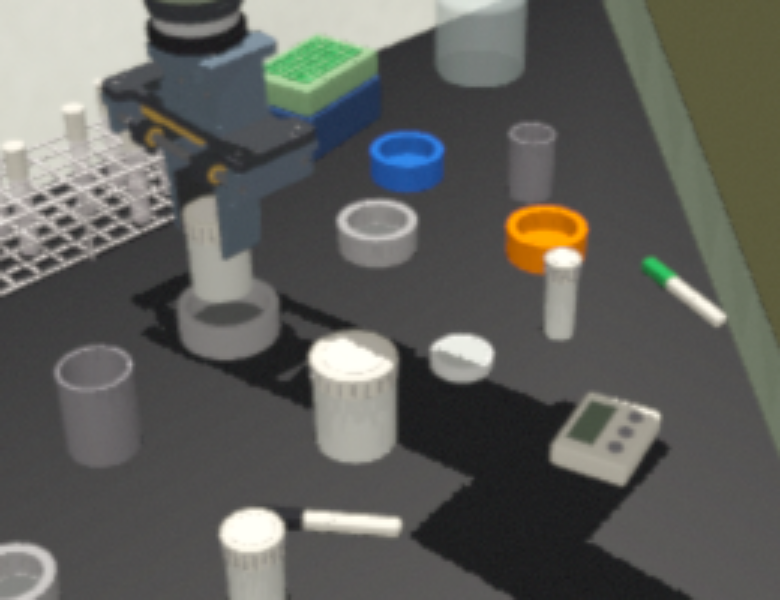

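```bash
cat >> h.py <<'E'
def body(k,c,z0,z1,n="side",rad=.05):
    """fit body circle (R=jr-1.5mm) from front surface seen by the side camera"""
    im,d=r.get_image(n); W=world(n,d); R=jr[k]-.0015
    s=(W[...,2]>z0)&(W[...,2]<z1)&(np.hypot(W[...,0]-c[0],W[...,1]-c[1])<rad)
    g=(np.ptp(im.astype(int),axis=2)<25)&(im.mean(2)>120)&s
    p=W[g]
    # also slope with height (tilt)
    f=least_squares(lambda x:np.hypot(p[:,0]-x[0]-x[2]*(p[:,2]-z0),p[:,1]-x[1]-x[3]*(p[:,2]-z0))-R,[c[0],c[1],0,0],loss='soft_l1',f_scale=.002)
    print("body n",len(p),"at z0",np.round(f.x[:2]*1000,1),"slope deg",np.round(np.degrees(f.x[2:]),1),"res mm",round(float(np.median(np.abs(f.fun)))*1000,2))
    return f.x
E
python3 - <<'E'
from h import *
body(3,(.645,.104),.056,.085)
body(4,Jm[4],.01,.055)
body(2,Jm[2],.01,.045)
E
```

```text
body n 199 at z0 [646.9 106.5] slope deg [ 0.4 -0.1] res mm 0.97
body n 423 at z0 [467.2 124.3] slope deg [0.6 0.6] res mm 0.75
body n 235 at z0 [383.6 290.1] slope deg [0.3 0.7] res mm 0.69
```

```bash
python3 -m jog '[{"hand":1,"travel":[0.002,0.025,-0.002],"twist":0},{"hand":1,"travel":[0,0,0],"twist":0},{"hand":1,"travel":[0,0,0],"twist":0},{"hand":1,"travel":[0,0,0],"twist":0},{"hand":1,"travel":[0,0,0],"twist":0}]'
python3 - <<'E'
from h import *
to(*Hm[3],.057)
E
```

```text
clock: 8.82
eef_pos: [0.6476, 0.1039, 0.0697]
eef_rot: [0.495, -0.493, 0.517, -0.494]
wrist_force: [0.4, -0.1, -0.6]
gripper_width: 0.556
t 8.82 pos [0.6476 0.1039 0.0697] travel [-0.0002  0.0126 -0.0024] w 0.556 F [ 0.4 -0.1 -0.6] yaw -1.16 tilt [ 1.28 -1.43] q [ 0.16  0.55  1.58 -0.03  1.    0.19]
```

```bash
python3 -m jog '[{"hand":1,"travel":[0,0.0125,-0.002],"twist":0},{"hand":1,"travel":[0,0,0],"twist":0},{"hand":1,"travel":[0,0,0],"twist":0},{"hand":1,"travel":[0,0,0],"twist":0},{"hand":1,"travel":[0,0,0],"twist":0}]'
python3 - <<'E'
from h import *
to(*Hm[3],.057)
body(3,(.645,.104),.032,.06)
E
```

```text
clock: 9.23
eef_pos: [0.6487, 0.1043, 0.0616]
eef_rot: [0.493, -0.492, 0.518, -0.496]
wrist_force: [-0.2, 0.4, -0.7]
gripper_width: 0.555
t 9.23 pos [0.6487 0.1043 0.0616] travel [ 0.0004  0.0045 -0.0034] w 0.555 F [-0.2  0.4 -0.7] yaw -1.16 tilt [ 1.7  -1.36] q [ 0.16  0.55  1.59 -0.03  0.97  0.2 ]
body n 213 at z0 [646.9 105.7] slope deg [ 4.1 -4. ] res mm 1.37
```

```bash
python3 -m jog '[{"hand":1,"travel":[0,0.008,-0.003],"twist":0},{"hand":1,"travel":[0,0,0],"twist":0},{"hand":1,"travel":[0,0,0],"twist":0},{"hand":1,"travel":[0,0,0],"twist":0},{"hand":1,"travel":[0,0,0],"twist":0}]'
python3 - <<'E'
from h import *
to(*Hm[3],.057)
E
```

```text
clock: 9.7
eef_pos: [0.6468, 0.1046, 0.0546]
eef_rot: [0.492, -0.491, 0.519, -0.497]
wrist_force: [0.2, -0.6, -0.9]
gripper_width: 0.551
t 9.70 pos [0.6468 0.1046 0.0546] travel [ 0.0008 -0.0025 -0.0012] w 0.551 F [ 0.2 -0.6 -0.9] yaw -1.15 tilt [ 1.91 -1.32] q [ 0.16  0.56  1.6  -0.03  0.95  0.2 ]
```

```bash
python3 -m jog '[{"hand":1,"travel":[0,0.003,0],"twist":0},{"hand":1,"travel":[0,0,0],"twist":0},{"hand":1,"travel":[0,0,0],"twist":0},{"hand":1,"travel":[0,0,0],"twist":0},{"hand":1,"travel":[0,0,0],"twist":0}]'
python3 - <<'E'
from h import *
to(*Hm[3],.057)
im,d=r.get_image("side")
cv2.imwrite("pics/side5.png",cv2.resize(im[130:230,140:260],None,fx=6,fy=6))
E
```

```text
clock: 10.12
eef_pos: [0.6476, 0.105, 0.0549]
eef_rot: [0.491, -0.491, 0.519, -0.498]
wrist_force: [0.1, -0.9, -1.0]
gripper_width: 0.553
t 10.12 pos [0.6476 0.105  0.0549] travel [ 0.0013 -0.0021 -0.002 ] w 0.553 F [ 0.1 -0.9 -1. ] yaw -1.16 tilt [ 2.06 -1.26] q [ 0.16  0.56  1.6  -0.03  0.95  0.2 ]
```

View pics/side5.png

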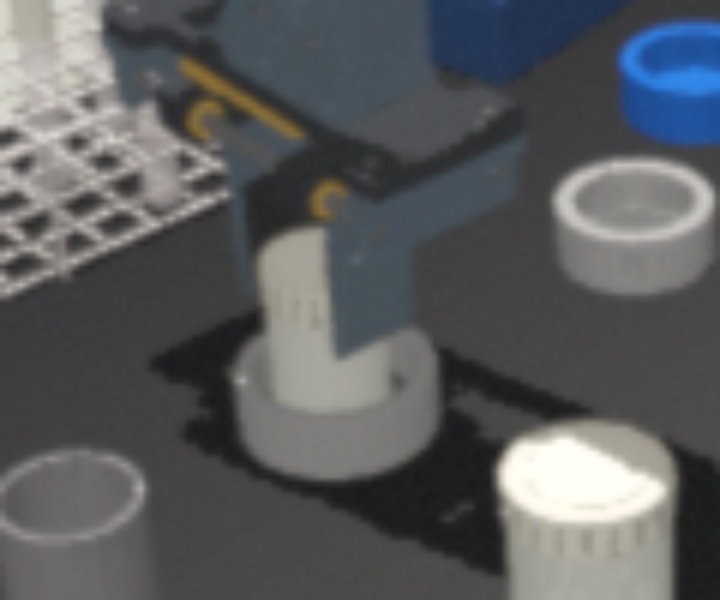

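```bash
python3 -m jog '[{"hand":1,"travel":[0,0.005,-0.002],"twist":0},{"hand":1,"travel":[0,0,0],"twist":0},{"hand":1,"travel":[0,0,0],"twist":0},{"hand":1,"travel":[0,0,0],"twist":0},{"hand":1,"travel":[0,0,0],"twist":0}]'
python3 - <<'E'
from h import *
to(*Hm[3],.057)
E
```

```text
clock: 10.58
eef_pos: [0.6485, 0.1054, 0.0532]
eef_rot: [0.489, -0.489, 0.521, -0.5]
wrist_force: [0.2, 0.0, -1.4]
gripper_width: 0.555
t 10.58 pos [0.6485 0.1054 0.0532] travel [ 0.0017 -0.0039 -0.0028] w 0.555 F [ 0.2  0.  -1.4] yaw -1.16 tilt [ 2.47 -1.19] q [ 0.16  0.56  1.61 -0.03  0.94  0.2 ]
```

Run:
```python
from h import *
im,d=r.get_image("side"); W=world("side",d)
for v in range(166,204,2):
    print(v,[ (np.round(W[v,u]*1000).astype(int).tolist(), int(im[v,u].mean())) for u in (187,190)])
to(*Hm[3],.057)
```

```text
166 [([673, 104, 91], 40), ([602, 146, 139], 48)]
168 [([672, 105, 86], 72), ([672, 97, 83], 119)]
170 [([667, 110, 85], 154), ([659, 106, 86], 158)]
172 [([662, 114, 83], 159), ([656, 109, 83], 160)]
174 [([652, 121, 84], 160), ([649, 114, 83], 159)]
176 [([644, 127, 85], 157), ([642, 120, 83], 159)]
178 [([640, 131, 83], 160), ([638, 124, 81], 157)]
180 [([643, 129, 75], 155), ([633, 127, 79], 163)]
182 [([643, 130, 70], 160), ([634, 127, 72], 161)]
184 [([644, 129, 63], 157), ([634, 128, 67], 162)]
186 [([646, 129, 56], 157), ([635, 127, 61], 162)]
188 [([641, 133, 54], 157), ([637, 127, 54], 161)]
190 [([646, 130, 45], 157), ([637, 127, 48], 161)]
192 [([646, 131, 39], 157), ([636, 128, 43], 163)]
194 [([648, 130, 32], 155), ([639, 127, 35], 161)]
196 [([648, 130, 26], 151), ([639, 127, 29], 162)]
198 [([634, 141, 32], 121), ([630, 135, 31], 132)]
200 [([633, 142, 28], 124), ([625, 138, 29], 126)]
202 [([632, 143, 23], 123), ([625, 139, 24], 125)]
t 10.63 pos [0.6484 0.1053 0.053 ] travel [ 0.0017 -0.0041 -0.0027] w 0.557 F [ 0.   0.1 -1.3] yaw -1.16 tilt [ 2.45 -1.2 ] q [ 0.16  0.56  1.61 -0.03  0.94  0.2 ]
```

```bash
python3 -m jog '[{"hand":1,"travel":[0,0.005,-0.003],"twist":0},{"hand":1,"travel":[0,0,0],"twist":0},{"hand":1,"travel":[0,0,0],"twist":0},{"hand":1,"travel":[0,0,0],"twist":0},{"hand":1,"travel":[0,0,0],"twist":0}]'
python3 - <<'E'
from h import *
to(*Hm[3],.057)
im,d=r.get_image("side"); W=world("side",d)
print([np.round(W[v,190]*1000).astype(int).tolist() for v in range(170,180,2)])
E
```

```text
clock: 11.05
eef_pos: [0.6493, 0.1054, 0.0518]
eef_rot: [0.486, -0.487, 0.523, -0.503]
wrist_force: [0.1, 0.1, -1.1]
gripper_width: 0.557
t 11.05 pos [0.6493 0.1054 0.0518] travel [ 0.0018 -0.0053 -0.0035] w 0.557 F [ 0.1  0.1 -1.1] yaw -1.15 tilt [ 3.   -1.16] q [ 0.16  0.55  1.62 -0.04  0.92  0.2 ]
[[662, 104, 84], [655, 109, 84], [650, 114, 82], [644, 119, 82], [632, 128, 85]]
```

```bash
python3 -m jog '[{"hand":-1,"travel":[0,0,0],"twist":0},{"hand":-1,"travel":[0,0,0],"twist":0},{"hand":-1,"travel":[0,0,0],"twist":0},{"hand":-1,"travel":[0,0,0],"twist":0},{"hand":-1,"travel":[0,0,0],"twist":0}]'
python3 - <<'E'
from h import *
to(*Hm[3],.057)
im,d=r.get_image("side"); W=world("side",d)
print([np.round(W[v,190]*1000).astype(int).tolist() for v in range(170,180,2)])
body(3,(.645,.104),.032,.06)
cv2.imwrite("pics/side6.png",cv2.resize(im[130:230,140:260],None,fx=6,fy=6))
E
```

```text
clock: 11.52
eef_pos: [0.6484, 0.1053, 0.0501]
eef_rot: [0.487, -0.488, 0.522, -0.502]
wrist_force: [-0.7, 0.2, 0.2]
gripper_width: 0.894
t 11.52 pos [0.6484 0.1053 0.0501] travel [ 0.0017 -0.007  -0.0025] w 0.894 F [-0.7  0.2  0.2] yaw -1.15 tilt [ 2.81 -1.19] q [ 0.16  0.56  1.62 -0.04  0.92  0.2 ]
[[664, 103, 83], [656, 109, 83], [650, 114, 82], [642, 120, 83], [634, 126, 83]]
body n 160 at z0 [645.3 105.4] slope deg [9.3 0.1] res mm 1.52
```

View pics/side6.png

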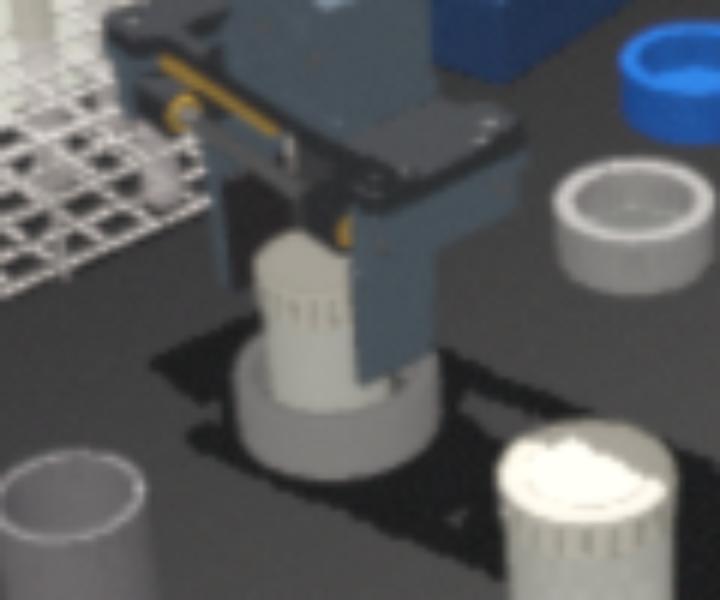

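```bash
python3 -m jog '[{"hand":-1,"travel":[0,0,0],"twist":0},{"hand":-1,"travel":[0,-0.035,0],"twist":0},{"hand":-1,"travel":[0,-0.035,0],"twist":0},{"hand":-1,"travel":[0,-0.035,0],"twist":0},{"hand":-1,"travel":[0,0,0],"twist":0}]'
python3 - <<'E'
from h import *
to(*Jm[4],.050)
E
```

```text
clock: 12.03
eef_pos: [0.6416, 0.1072, 0.1559]
eef_rot: [0.49, -0.489, 0.521, -0.5]
wrist_force: [1.2, -0.3, 0.7]
gripper_width: 0.998
t 12.03 pos [0.6416 0.1072 0.1559] travel [-0.0158  0.0981 -0.1788] w 0.998 F [ 1.2 -0.3  0.7] yaw -1.15 tilt [ 2.39 -1.25] q [ 0.16  0.46  1.5  -0.03  1.15  0.2 ]
```

```bash
python3 -m jog '[{"hand":-1,"travel":[-0.004,0,-0.036],"twist":0},{"hand":-1,"travel":[-0.004,0,-0.036],"twist":0},{"hand":-1,"travel":[-0.004,0,-0.036],"twist":0},{"hand":-1,"travel":[-0.004,0,-0.036],"twist":0},{"hand":-1,"travel":[0,0,-0.024],"twist":0}]' ;python3 - <<'E'
from h import *
to(*Jm[4],.050)
body(3,(.645,.104),.032,.07)
im,d=r.get_image("side"); W=world("side",d); print("top",disc(W,(.645,.104),.026,.07,.09))
E
```

```text
clock: 12.45
eef_pos: [0.4762, 0.1272, 0.1492]
eef_rot: [0.484, -0.487, 0.525, -0.503]
wrist_force: [-0.3, 0.9, 0.7]
gripper_width: 1.002
t 12.45 pos [0.4762 0.1272 0.1492] travel [ 0.0012  0.0985 -0.0143] w 1.002 F [-0.3  0.9  0.7] yaw -1.36 tilt [ 3.22 -1.1 ] q [ 0.26  0.22  1.88 -0.04  0.99  0.31]
body n 308 at z0 [647.7 105.5] slope deg [1.7 0.5] res mm 1.39
top (array([647.1, 106.5,  26.2]), array([642.7, 109.5]), 272, 81.7)
```

```bash
python3 -m jog '[{"hand":-1,"travel":[0.001,0.02,-0.014],"twist":0},{"hand":-1,"travel":[0,0.025,0],"twist":0},{"hand":-1,"travel":[0,0,0],"twist":0},{"hand":-1,"travel":[0,0,0],"twist":0},{"hand":-1,"travel":[0,0,0],"twist":0}]' ;python3 - <<'E'
from h import *
to(*Jm[4],.050)
E
```

```text
clock: 12.97
eef_pos: [0.4677, 0.1263, 0.106]
eef_rot: [0.482, -0.485, 0.526, -0.506]
wrist_force: [0.6, 0.0, -0.4]
gripper_width: 1.002
t 12.97 pos [0.4677 0.1263 0.106 ] travel [ 0.0009  0.0559 -0.0039] w 1.002 F [ 0.6  0.  -0.4] yaw -1.25 tilt [ 3.75 -0.99] q [ 0.26  0.25  1.97 -0.04  0.86  0.31]
```

```bash
python3 -m jog '[{"hand":-1,"travel":[0,-0.041,0],"twist":0},{"hand":-1,"travel":[0,-0.041,0],"twist":0},{"hand":-1,"travel":[0,-0.041,0],"twist":0},{"hand":-1,"travel":[0,-0.041,0],"twist":0},{"hand":-1,"travel":[0,-0.041,0],"twist":0}]' ;python3 - <<'E'
from h import *
to(*Jm[4],.050)
E
python3 -m jog '[{"hand":-1,"travel":[0,0.041,0],"twist":0},{"hand":-1,"travel":[0,0.041,0],"twist":0},{"hand":-1,"travel":[0,0.04,0],"twist":0},{"hand":-1,"travel":[0,0,0],"twist":0},{"hand":-1,"travel":[0,0,0],"twist":0}]' ;python3 - <<'E'
from h import *
to(*Jm[4],.050)
E
```

```text
clock: 13.38
eef_pos: [0.454, 0.1289, 0.3115]
eef_rot: [0.485, -0.487, 0.524, -0.502]
wrist_force: [1.0, -0.1, -0.9]
gripper_width: 1.002
t 13.38 pos [0.454  0.1289 0.3115] travel [-0.001   0.2619 -0.0005] w 1.002 F [ 1.  -0.1 -0.9] yaw -1.35 tilt [ 3.04 -1.19] q [ 0.28  0.08  1.63 -0.04  1.38  0.31]
clock: 13.8
eef_pos: [0.4799, 0.1312, 0.2142]
eef_rot: [0.468, -0.478, 0.533, -0.518]
wrist_force: [0.7, 0.4, 0.9]
gripper_width: 1.001
t 13.80 pos [0.4799 0.1312 0.2142] travel [ 0.0065  0.162  -0.0296] w 1.001 F [0.7 0.4 0.9] yaw -1.46 tilt [ 6.05 -0.35] q [ 0.27  0.15  1.8  -0.04  1.09  0.31]
```

```bash
python3 -m jog '[{"hand":-1,"travel":[0,-0.041,0],"twist":0},{"hand":-1,"travel":[0,-0.03,0],"twist":0},{"hand":-1,"travel":[0,-0.02,0],"twist":0},{"hand":-1,"travel":[0,-0.01,0],"twist":0},{"hand":-1,"travel":[0,-0.005,0],"twist":0}]' ;python3 - <<'E'
from h import *
to(*Jm[4],.050)
E
python3 -m jog '[{"hand":-1,"travel":[0,0.005,0],"twist":0},{"hand":-1,"travel":[0,0.01,0],"twist":0},{"hand":-1,"travel":[0,0.02,0],"twist":0},{"hand":-1,"travel":[0,0.03,0],"twist":0},{"hand":-1,"travel":[0,0.0,0],"twist":0}]' ;python3 - <<'E'
from h import *
to(*Jm[4],.050)
E
```

```text
clock: 14.22
eef_pos: [0.4687, 0.1318, 0.3326]
eef_rot: [0.466, -0.478, 0.534, -0.519]
wrist_force: [0.4, 0.4, -0.3]
gripper_width: 1.0
t 14.22 pos [0.4687 0.1318 0.3326] travel [ 0.0068  0.2808 -0.0322] w 1.000 F [ 0.4  0.4 -0.3] yaw -1.52 tilt [ 6.3  -0.27] q [ 0.27  0.07  1.6  -0.03  1.37  0.31]
clock: 14.63
eef_pos: [0.4781, 0.132, 0.2708]
eef_rot: [0.462, -0.475, 0.536, -0.523]
wrist_force: [-1.7, 0.8, -1.6]
gripper_width: 1.001
t 14.63 pos [0.4781 0.132  0.2708] travel [ 0.0082  0.2179 -0.0372] w 1.001 F [-1.7  0.8 -1.6] yaw -1.54 tilt [ 6.95 -0.08] q [ 0.27  0.1   1.72 -0.04  1.21  0.31]
```

```bash
python3 -m jog '[{"hand":-1,"travel":[0,-0.004,0],"twist":0},{"hand":-1,"travel":[0,-0.004,0],"twist":0},{"hand":-1,"travel":[0,-0.004,0],"twist":0},{"hand":-1,"travel":[0,-0.004,0],"twist":0},{"hand":-1,"travel":[0,-0.004,0],"twist":0}]' ;python3 - <<'E'
from h import *
to(*Jm[4],.050)
E
python3 -m jog '[{"hand":-1,"travel":[0,0,0.004],"twist":0},{"hand":-1,"travel":[0,0,0.004],"twist":0},{"hand":-1,"travel":[0,0,0.004],"twist":0},{"hand":-1,"travel":[0,0,0.004],"twist":0},{"hand":-1,"travel":[0,0,0.004],"twist":0}]' ;python3 - <<'E'
from h import *
to(*Jm[4],.050)
E
python3 -m jog '[{"hand":-1,"travel":[0,0,-0.004],"twist":0},{"hand":-1,"travel":[0,0,-0.004],"twist":0},{"hand":-1,"travel":[0,0,-0.004],"twist":0},{"hand":-1,"travel":[0,0,-0.004],"twist":0},{"hand":-1,"travel":[0,0,-0.004],"twist":0}]' ;python3 - <<'E'
from h import *
to(*Jm[4],.050)
E
```

```text
clock: 15.05
eef_pos: [0.4752, 0.1319, 0.2925]
eef_rot: [0.463, -0.476, 0.536, -0.522]
wrist_force: [-0.5, 0.8, 0.8]
gripper_width: 1.0
t 15.05 pos [0.4752 0.1319 0.2925] travel [ 0.0078  0.2399 -0.0361] w 1.000 F [-0.5  0.8  0.8] yaw -1.55 tilt [ 6.76 -0.13] q [ 0.27  0.09  1.68 -0.04  1.27  0.31]
clock: 15.47
eef_pos: [0.4978, 0.1318, 0.2996]
eef_rot: [0.46, -0.475, 0.537, -0.524]
wrist_force: [0.5, -1.0, -0.3]
gripper_width: 1.002
t 15.47 pos [0.4978 0.1318 0.2996] travel [ 0.0089  0.2438 -0.0613] w 1.002 F [ 0.5 -1.  -0.3] yaw -1.54 tilt [ 7.2  -0.01] q [ 0.26  0.11  1.63 -0.03  1.28  0.29]
clock: 15.88
eef_pos: [0.4773, 0.1321, 0.2955]
eef_rot: [0.461, -0.475, 0.537, -0.523]
wrist_force: [0.2, 0.2, -0.0]
gripper_width: 1.003
t 15.88 pos [0.4773 0.1321 0.2955] travel [ 0.0085  0.2424 -0.0398] w 1.003 F [ 0.2  0.2 -0. ] yaw -1.59 tilt [ 7.05 -0.06] q [ 0.27  0.09  1.67 -0.04  1.27  0.31]
```

```bash
python3 -m jog '[{"hand":-1,"travel":[0,0.041,0],"twist":0},{"hand":-1,"travel":[0,0.041,0],"twist":0},{"hand":-1,"travel":[0,-0.041,0],"twist":0},{"hand":-1,"travel":[0,-0.041,0],"twist":0},{"hand":-1,"travel":[0,-0.041,0],"twist":0}]' ;python3 - <<'E'
from h import *
to(*Jm[4],.050)
E
python3 -m jog '[{"hand":-1,"travel":[0,0,0],"twist":0},{"hand":-1,"travel":[0,0,0],"twist":0},{"hand":-1,"travel":[0,0,0],"twist":0},{"hand":-1,"travel":[0,0,0],"twist":0},{"hand":-1,"travel":[0,0,0],"twist":0}]' ;python3 - <<'E'
from h import *
to(*Jm[4],.050)
E
```

```text
clock: 16.3
eef_pos: [0.4515, 0.1275, 0.3113]
eef_rot: [0.48, -0.485, 0.527, -0.506]
wrist_force: [0.9, 0.3, -0.4]
gripper_width: 0.999
t 16.30 pos [0.4515 0.1275 0.3113] travel [-0.0011  0.2618 -0.0019] w 0.999 F [ 0.9  0.3 -0.4] yaw -1.44 tilt [ 3.87 -0.91] q [ 0.27  0.07  1.65 -0.03  1.37  0.31]
clock: 16.72
eef_pos: [0.4522, 0.1285, 0.3184]
eef_rot: [0.476, -0.483, 0.529, -0.511]
wrist_force: [-0.1, 0.4, 0.3]
gripper_width: 0.998
t 16.72 pos [0.4522 0.1285 0.3184] travel [ 0.001   0.2688 -0.0068] w 0.998 F [-0.1  0.4  0.3] yaw -1.39 tilt [ 4.68 -0.67] q [ 0.28  0.06  1.64 -0.03  1.37  0.31]
```

```bash
python3 -m jog '[{"hand":-1,"travel":[0,0.041,0],"twist":0},{"hand":-1,"travel":[0,0.041,0],"twist":0},{"hand":-1,"travel":[0,-0.041,0],"twist":0},{"hand":-1,"travel":[0,-0.041,0],"twist":0},{"hand":-1,"travel":[0,0,0],"twist":0}]' ;python3 - <<'E'
from h import *
to(*Jm[4],.050)
E
python3 -m jog '[{"hand":-1,"travel":[0,0.041,0],"twist":0},{"hand":-1,"travel":[0,0.041,0],"twist":0},{"hand":-1,"travel":[0,-0.041,0],"twist":0},{"hand":-1,"travel":[0,-0.041,0],"twist":0},{"hand":-1,"travel":[0,0,0],"twist":0}]' ;python3 - <<'E'
from h import *
to(*Jm[4],.050)
E
python3 -m jog '[{"hand":-1,"travel":[0,0.041,0],"twist":0},{"hand":-1,"travel":[0,0.041,0],"twist":0},{"hand":-1,"travel":[0,-0.041,0],"twist":0},{"hand":-1,"travel":[0,-0.041,0],"twist":0},{"hand":-1,"travel":[0,0,0],"twist":0}]' ;python3 - <<'E'
from h import *
to(*Jm[4],.050)
E
```

```text
clock: 17.13
eef_pos: [0.4295, 0.122, 0.2906]
eef_rot: [0.495, -0.493, 0.519, -0.493]
wrist_force: [0.9, 0.1, 0.7]
gripper_width: 1.002
t 17.13 pos [0.4295 0.122  0.2906] travel [-0.0101  0.2412  0.0322] w 1.002 F [0.9 0.1 0.7] yaw -1.35 tilt [ 1.28 -1.62] q [ 0.28  0.06  1.7  -0.03  1.36  0.31]
clock: 17.55
eef_pos: [0.4046, 0.1149, 0.2639]
eef_rot: [0.514, -0.503, 0.508, -0.474]
wrist_force: [1.1, 0.3, 0.8]
gripper_width: 1.0
t 17.55 pos [0.4046 0.1149 0.2639] travel [-0.0207  0.2108  0.0702] w 1.000 F [1.1 0.3 0.8] yaw -1.37 tilt [-2.11 -2.57] q [ 0.28  0.07  1.76 -0.03  1.36  0.31]
clock: 17.97
eef_pos: [0.3801, 0.1079, 0.2397]
eef_rot: [0.532, -0.512, 0.497, -0.456]
wrist_force: [1.0, 0.4, 0.3]
gripper_width: 1.001
t 17.97 pos [0.3801 0.1079 0.2397] travel [-0.0301  0.1795  0.1036] w 1.001 F [1.  0.4 0.3] yaw -1.43 tilt [-5.25 -3.45] q [ 0.28  0.07  1.82 -0.03  1.35  0.31]
```

```bash
python3 -m jog '[{"hand":-1,"travel":[0,-0.041,0],"twist":0},{"hand":-1,"travel":[0,-0.041,0],"twist":0},{"hand":-1,"travel":[0,0.041,0],"twist":0},{"hand":-1,"travel":[0,0.041,0],"twist":0},{"hand":-1,"travel":[0,0,0],"twist":0}]' ;python3 - <<'E'
from h import *
to(*Jm[4],.050)
E
python3 -m jog '[{"hand":-1,"travel":[-0.006,0.01,0.025],"twist":0},{"hand":-1,"travel":[-0.006,0.01,0.025],"twist":0},{"hand":-1,"travel":[0,0.01,0.02],"twist":0},{"hand":-1,"travel":[0,0,0],"twist":0},{"hand":-1,"travel":[0,0,0],"twist":0}]' ;python3 - <<'E'
from h import *
to(*Jm[4],.050)
E
```

```text
clock: 18.38
eef_pos: [0.3802, 0.1079, 0.2386]
eef_rot: [0.532, -0.512, 0.497, -0.455]
wrist_force: [-1.6, 0.1, 0.1]
gripper_width: 1.001
t 18.38 pos [0.3802 0.1079 0.2386] travel [-0.0301  0.1783  0.1036] w 1.001 F [-1.6  0.1  0.1] yaw -1.44 tilt [-5.31 -3.47] q [ 0.28  0.07  1.82 -0.03  1.35  0.31]
clock: 18.8
eef_pos: [0.451, 0.1171, 0.2021]
eef_rot: [0.532, -0.513, 0.497, -0.455]
wrist_force: [-0.4, -0.9, 0.4]
gripper_width: 0.997
t 18.80 pos [0.451  0.1171 0.2021] travel [-0.0172  0.1492  0.03  ] w 0.997 F [-0.4 -0.9  0.4] yaw -1.44 tilt [-5.32 -3.45] q [ 0.25  0.21  1.75 -0.04  1.28  0.29]
```

```bash
python3 -m jog '[{"hand":-1,"travel":[-0.006,0.035,0.007],"twist":0},{"hand":-1,"travel":[-0.006,0.035,0.007],"twist":0},{"hand":-1,"travel":[0,0,0],"twist":0},{"hand":-1,"travel":[0,0,0],"twist":0},{"hand":-1,"travel":[0,0,0],"twist":0}]' ;python3 - <<'E'
from h import *
to(*Jm[4],.050)
E
```

```text
clock: 19.22
eef_pos: [0.4605, 0.1257, 0.1356]
eef_rot: [0.53, -0.511, 0.499, -0.458]
wrist_force: [-0.4, -0.1, -0.1]
gripper_width: 1.001
t 19.22 pos [0.4605 0.1257 0.1356] travel [-0.0041  0.0846  0.0141] w 1.001 F [-0.4 -0.1 -0.1] yaw -1.45 tilt [-4.9  -3.33] q [ 0.27  0.29  1.83 -0.04  1.12  0.31]
```

```bash
python3 -m jog '[{"hand":-1,"travel":[0,-0.041,0],"twist":0},{"hand":-1,"travel":[0,-0.041,0],"twist":0},{"hand":-1,"travel":[0,-0.041,0],"twist":0},{"hand":-1,"travel":[0,0.041,0],"twist":0},{"hand":-1,"travel":[0,0.041,0],"twist":0}]' ;python3 - <<'E'
from h import *
to(*Jm[4],.050)
E
python3 -m jog '[{"hand":-1,"travel":[0,0,0],"twist":0},{"hand":-1,"travel":[0,0,0],"twist":0},{"hand":-1,"travel":[0,0,0],"twist":0},{"hand":-1,"travel":[0,0,0],"twist":0},{"hand":-1,"travel":[0,0,0],"twist":0}]' ;python3 - <<'E'
from h import *
to(*Jm[4],.050)
E
```

```text
clock: 19.63
eef_pos: [0.4746, 0.1311, 0.2]
eef_rot: [0.518, -0.505, 0.506, -0.47]
wrist_force: [-0.9, -0.0, -1.7]
gripper_width: 0.997
t 19.63 pos [0.4746 0.1311 0.2   ] travel [-6.000e-04  1.503e-01  1.000e-04] w 0.997 F [-0.9 -0.  -1.7] yaw -1.39 tilt [-2.78 -2.74] q [ 0.27  0.23  1.73 -0.04  1.24  0.3 ]
clock: 20.05
eef_pos: [0.4736, 0.1307, 0.2069]
eef_rot: [0.516, -0.505, 0.506, -0.471]
wrist_force: [0.7, 0.3, 0.8]
gripper_width: 0.998
t 20.05 pos [0.4736 0.1307 0.2069] travel [-0.0011  0.1571  0.0007] w 0.998 F [0.7 0.3 0.8] yaw -1.41 tilt [-2.52 -2.67] q [ 0.27  0.22  1.72 -0.04  1.25  0.3 ]
```

```bash
python3 -m jog '[{"hand":-1,"travel":[0,0.038,0],"twist":0},{"hand":-1,"travel":[0,0.038,0],"twist":0},{"hand":-1,"travel":[0,0.03,0],"twist":0},{"hand":-1,"travel":[0,0,0],"twist":0},{"hand":-1,"travel":[0,0,0],"twist":0}]' ;python3 - <<'E'
from h import *
to(*Jm[4],.050)
E
```

```text
clock: 20.47
eef_pos: [0.475, 0.1275, 0.1053]
eef_rot: [0.512, -0.502, 0.509, -0.476]
wrist_force: [0.5, 0.8, 0.8]
gripper_width: 0.997
t 20.47 pos [0.475  0.1275 0.1053] travel [ 0.0008  0.0556 -0.006 ] w 0.997 F [0.5 0.8 0.8] yaw -1.38 tilt [-1.66 -2.43] q [ 0.26  0.31  1.88 -0.04  0.99  0.31]
```

Tips at z=0.105, still above the cap (78 mm). Centre up and go down.

```bash
python3 -m jog '[{"hand":-1,"travel":[0.001,0.03,-0.006],"twist":0},{"hand":-1,"travel":[0,0.025,0],"twist":0},{"hand":-1,"travel":[0,0,0],"twist":0},{"hand":-1,"travel":[0,0,0],"twist":0},{"hand":-1,"travel":[0,0,0],"twist":0}]' ;python3 - <<'E'
from h import *
to(*Jm[4],.050)
E
```

```text
clock: 20.88
eef_pos: [0.4758, 0.1268, 0.0593]
eef_rot: [0.506, -0.499, 0.512, -0.481]
wrist_force: [0.0, 0.2, -0.0]
gripper_width: 0.994
t 20.88 pos [0.4758 0.1268 0.0593] travel [ 0.0021  0.0094 -0.0082] w 0.994 F [ 0.   0.2 -0. ] yaw -1.37 tilt [-0.71 -2.18] q [ 0.26  0.36  1.95 -0.04  0.85  0.31]
```

```bash
python3 -m jog '[{"hand":-1,"travel":[0.002,0.012,-0.011],"twist":0},{"hand":-1,"travel":[0,0,0],"twist":0},{"hand":-1,"travel":[0,0,0],"twist":0},{"hand":-1,"travel":[0,0,0],"twist":0},{"hand":-1,"travel":[0,0,0],"twist":0}]' ;python3 - <<'E'
from h import *
to(*Jm[4],.050)
E
```

```text
clock: 21.3
eef_pos: [0.4727, 0.1269, 0.0565]
eef_rot: [0.501, -0.496, 0.516, -0.487]
wrist_force: [0.3, 0.7, -0.8]
gripper_width: 0.998
t 21.30 pos [0.4727 0.1269 0.0565] travel [ 0.0024  0.0066 -0.0053] w 0.998 F [ 0.3  0.7 -0.8] yaw -1.36 tilt [ 0.32 -1.91] q [ 0.26  0.35  1.97 -0.05  0.82  0.32]
```

```bash
python3 -m jog '[{"hand":-1,"travel":[0.003,0.015,-0.009],"twist":0},{"hand":-1,"travel":[0,0,0],"twist":0},{"hand":-1,"travel":[0,0,0],"twist":0},{"hand":-1,"travel":[0,0,0],"twist":0},{"hand":-1,"travel":[0,0,0],"twist":0}]' ;python3 - <<'E'
from h import *
to(*Jm[4],.050)
E
```

```text
clock: 21.72
eef_pos: [0.4689, 0.125, 0.0454]
eef_rot: [0.498, -0.494, 0.517, -0.49]
wrist_force: [0.7, -0.1, 0.4]
gripper_width: 0.999
t 21.72 pos [0.4689 0.125  0.0454] travel [ 0.0007 -0.0046 -0.0014] w 0.999 F [ 0.7 -0.1  0.4] yaw -1.36 tilt [ 0.86 -1.76] q [ 0.26  0.36  2.   -0.05  0.78  0.32]
```

Good (grasp point at 64 mm, mid-cap is 69). Close.

```bash
python3 -m jog '[{"hand":1,"travel":[0,0,0],"twist":0},{"hand":1,"travel":[0,0,0],"twist":0},{"hand":1,"travel":[0,0,0],"twist":0},{"hand":1,"travel":[0,0,0],"twist":0},{"hand":1,"travel":[0,0,0],"twist":0}]' 25 ;python3 - <<'E'
from h import *
to(*Jm[4],.050)
E
python3 -m jog '[{"hand":1,"travel":[0,0,0],"twist":0},{"hand":1,"travel":[0,0,0],"twist":0},{"hand":1,"travel":[0,0,0],"twist":0},{"hand":1,"travel":[0,0,0],"twist":0},{"hand":1,"travel":[0,0,0],"twist":0}]' 25 ;python3 - <<'E'
from h import *
to(*Jm[4],.050)
E
```

```text
clock: 22.13
eef_pos: [0.4702, 0.1255, 0.0467]
eef_rot: [0.497, -0.494, 0.518, -0.491]
wrist_force: [-0.1, 0.1, -0.3]
gripper_width: 0.688
t 22.13 pos [0.4702 0.1255 0.0467] travel [ 0.0012 -0.0033 -0.0027] w 0.688 F [-0.1  0.1 -0.3] yaw -1.37 tilt [ 0.94 -1.73] q [ 0.26  0.36  2.   -0.05  0.78  0.32]
clock: 22.55
eef_pos: [0.4702, 0.1255, 0.0467]
eef_rot: [0.497, -0.494, 0.518, -0.491]
wrist_force: [-0.3, 0.1, 0.3]
gripper_width: 0.685
t 22.55 pos [0.4702 0.1255 0.0467] travel [ 0.0011 -0.0033 -0.0027] w 0.685 F [-0.3  0.1  0.3] yaw -1.36 tilt [ 0.95 -1.73] q [ 0.26  0.36  2.   -0.05  0.78  0.32]
```

```bash
python3 -m jog '[{"hand":1,"travel":[0,-0.025,0],"twist":0},{"hand":1,"travel":[0,-0.035,0],"twist":0},{"hand":1,"travel":[0,-0.035,0],"twist":0},{"hand":1,"travel":[0,-0.025,0],"twist":0},{"hand":1,"travel":[0,0,0],"twist":0}]' ;python3 - <<'E'
from h import *
to(*Hm[4],.056)
im,d=r.get_image("side")
cv2.imwrite("pics/side7.png",cv2.resize(im[90:290,120:380],None,fx=3,fy=3))
E
```

```text
clock: 22.97
eef_pos: [0.466, 0.1286, 0.1681]
eef_rot: [0.5, -0.496, 0.516, -0.488]
wrist_force: [1.3, -0.0, -0.9]
gripper_width: 0.686
t 22.97 pos [0.466  0.1286 0.1681] travel [ 0.4526  0.1261 -0.0957] w 0.686 F [ 1.3 -0.  -0.9] yaw -1.37 tilt [ 0.42 -1.87] q [ 0.27  0.21  1.84 -0.04  1.09  0.31]
```

View pics/side7.png

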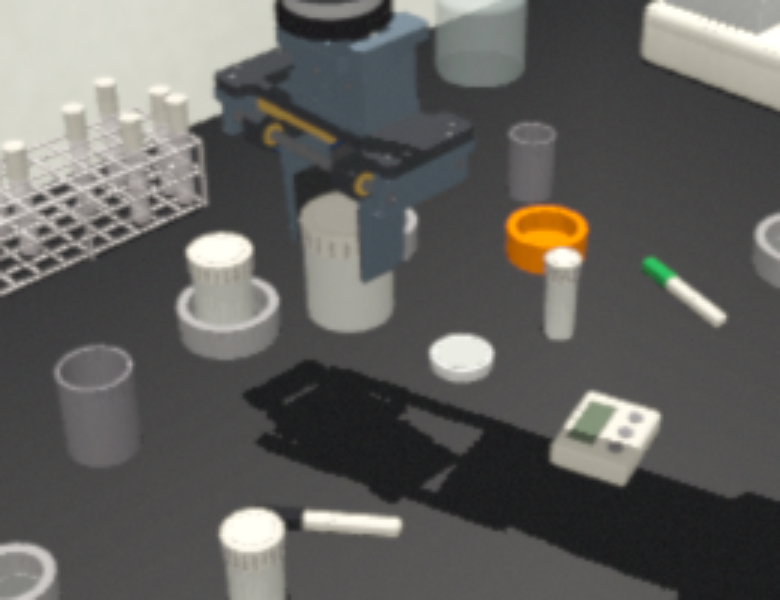

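Jar 4 is held upright at about (345,260) in the crop, and jar 3 stands well seated in its holder at (222,290). Now carry.

```bash
python3 -m jog '[{"hand":1,"travel":[0.02,0,-0.004],"twist":0},{"hand":1,"travel":[0.04,0,-0.009],"twist":0},{"hand":1,"travel":[0.04,0,-0.009],"twist":0},{"hand":1,"travel":[0.04,0,-0.009],"twist":0},{"hand":1,"travel":[0.04,0,-0.009],"twist":0}]' ;python3 - <<'E'
from h import *
to(*Hm[4],.056)
E
python3 -m jog '[{"hand":1,"travel":[0.04,0,-0.009],"twist":0},{"hand":1,"travel":[0.04,0,-0.009],"twist":0},{"hand":1,"travel":[0.04,0,-0.009],"twist":0},{"hand":1,"travel":[0.03,0,-0.005],"twist":0},{"hand":1,"travel":[0.02,0,-0.003],"twist":0}]' ;python3 - <<'E'
from h import *
to(*Hm[4],.056)
E
```

```text
clock: 23.43
eef_pos: [0.4183, -0.0496, 0.164]
eef_rot: [0.506, -0.496, 0.509, -0.489]
wrist_force: [0.7, -0.2, -0.7]
gripper_width: 0.683
t 23.43 pos [ 0.4183 -0.0496  0.164 ] travel [ 0.273   0.1166 -0.0548] w 0.683 F [ 0.7 -0.2 -0.7] yaw -0.6 tilt [-0.22 -1.75] q [-0.12  0.12  1.97 -0.04  1.05 -0.09]
clock: 23.85
eef_pos: [0.3718, -0.224, 0.1601]
eef_rot: [0.508, -0.501, 0.504, -0.486]
wrist_force: [0.9, 0.1, -2.4]
gripper_width: 0.688
t 23.85 pos [ 0.3718 -0.224   0.1601] travel [ 0.0989  0.1069 -0.0082] w 0.688 F [ 0.9  0.1 -2.4] yaw -0.7 tilt [-1.14 -1.46] q [-0.54  0.15  1.95 -0.04  1.05 -0.51]
```

```bash
python3 -m jog '[{"hand":1,"travel":[0.035,0,-0.002],"twist":0},{"hand":1,"travel":[0.03,0,-0.002],"twist":0},{"hand":1,"travel":[0.015,0,0],"twist":0},{"hand":1,"travel":[0,0,0],"twist":0},{"hand":1,"travel":[0,0,0],"twist":0}]' ;python3 - <<'E'
from h import *
to(*Hm[4],.056)
E
```

```text
clock: 24.27
eef_pos: [0.3591, -0.3091, 0.1518]
eef_rot: [-0.507, 0.51, -0.5, 0.483]
wrist_force: [-0.5, 0.8, -1.5]
gripper_width: 0.685
t 24.27 pos [ 0.3591 -0.3091  0.1518] travel [0.0148 0.096  0.0047] w 0.685 F [-0.5  0.8 -1.5] yaw -1.17 tilt [-1.95 -0.86] q [-0.71  0.22  1.87 -0.04  1.06 -0.67]
```

```bash
python3 -m jog '[{"hand":1,"travel":[0.015,0.025,0.002],"twist":0},{"hand":1,"travel":[0.003,0.03,0.002],"twist":0},{"hand":1,"travel":[0,0,0],"twist":0},{"hand":1,"travel":[0,0,0],"twist":0},{"hand":1,"travel":[0,0,0],"twist":0}]' ;python3 - <<'E'
from h import *
to(*Hm[4],.056)
im,d=r.get_image("top")
cv2.imwrite("pics/top8.png",cv2.resize(im[150:350,250:500],None,fx=3,fy=3))
im,d=r.get_image("side")
cv2.imwrite("pics/side8.png",cv2.resize(im[90:290,260:500],None,fx=3,fy=3))
E
```

```text
clock: 24.68
eef_pos: [0.3593, -0.3223, 0.0926]
eef_rot: [-0.507, 0.512, -0.496, 0.484]
wrist_force: [-0.7, 0.1, -2.0]
gripper_width: 0.688
t 24.68 pos [ 0.3593 -0.3223  0.0926] travel [0.0028 0.0366 0.0025] w 0.688 F [-0.7  0.1 -2. ] yaw -0.99 tilt [-2.26 -0.45] q [-0.73  0.31  1.93 -0.04  0.93 -0.69]
```

View pics/top8.png

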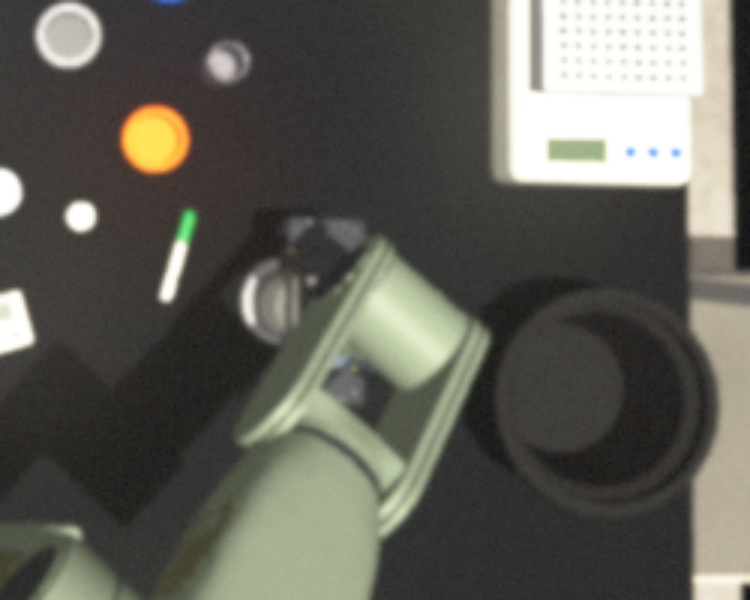

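View pics/side8.png

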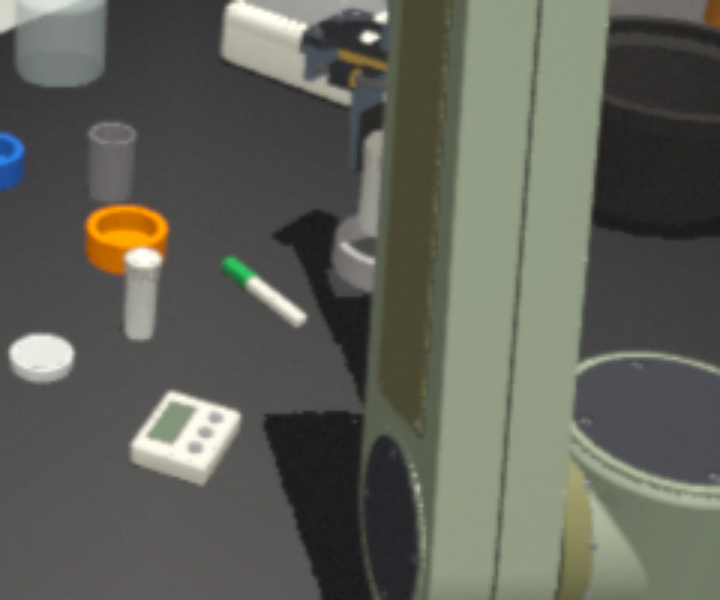

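```bash
python3 -m jog '[{"hand":1,"travel":[0.004,0.024,0.002],"twist":0},{"hand":1,"travel":[0,0,0],"twist":0},{"hand":1,"travel":[0,0,0],"twist":0},{"hand":1,"travel":[0,0,0],"twist":0},{"hand":1,"travel":[0,0,0],"twist":0}]' ;python3 - <<'E'
from h import *
to(*Hm[4],.055)
im,d=r.get_image("top");W=world("top",d)
s=(np.hypot(W[...,0]-.36,W[...,1]+.325)<.055)
for lo,hi in ((.02,.04),(.08,.11)):
    p=W[s&(W[...,2]>lo)&(W[...,2]<hi)]; print(lo,len(p),np.round(np.nanmin(p,0),4),np.round(np.nanmax(p,0),4))
p=W[s&(im.mean(2)>130)]; print(np.round(p[np.argsort(p[:,2])[::max(1,len(p)//15)]]*1000).astype(int).tolist())
E
```

```text
clock: 25.2
eef_pos: [0.3647, -0.3284, 0.0761]
eef_rot: [0.508, -0.506, 0.501, -0.485]
wrist_force: [-0.1, -0.8, -1.7]
gripper_width: 0.685
t 25.20 pos [ 0.3647 -0.3284  0.0761] travel [-0.0032  0.0211 -0.0038] w 0.685 F [-0.1 -0.8 -1.7] yaw -0.87 tilt [-1.62 -1.02] q [-0.73  0.33  1.94 -0.04  0.88 -0.69]
0.02 110 [ 0.3166 -0.3596  0.0203] [ 0.4073 -0.2791  0.0379]
0.08 78 [ 0.33   -0.3379  0.0803] [ 0.3994 -0.2986  0.1099]
[[362, -299, 1], [371, -299, 92], [343, -310, 427], [392, -350, 436], [349, -320, 440], [394, -335, 443], [363, -377, 445], [355, -322, 446], [348, -331, 447], [373, -305, 448], [403, -307, 449], [353, -326, 450], [371, -316, 452], [355, -365, 459], [330, -341, 485], [305, -320, 512]]
```

```bash
python3 -m jog '[{"hand":1,"travel":[-0.004,0.015,-0.005],"twist":0},{"hand":1,"travel":[0,0,0],"twist":0},{"hand":1,"travel":[0,0,0],"twist":0},{"hand":1,"travel":[0,0,0],"twist":0},{"hand":1,"travel":[0,0,0],"twist":0}]' ;python3 - <<'E'
from h import *
to(*Hm[4],.055)
E
```

```text
clock: 25.67
eef_pos: [0.3615, -0.3263, 0.0652]
eef_rot: [0.508, -0.503, 0.504, -0.485]
wrist_force: [-0.1, -0.1, -1.2]
gripper_width: 0.684
t 25.67 pos [ 0.3615 -0.3263  0.0652] travel [-0.001   0.0102 -0.001 ] w 0.684 F [-0.1 -0.1 -1.2] yaw -0.88 tilt [-1.28 -1.33] q [-0.74  0.34  1.97 -0.04  0.84 -0.69]
```

```bash
python3 -m jog '[{"hand":1,"travel":[-0.001,0.011,-0.002],"twist":0},{"hand":1,"travel":[0,0,0],"twist":0},{"hand":1,"travel":[0,0,0],"twist":0},{"hand":1,"travel":[0,0,0],"twist":0},{"hand":1,"travel":[0,0,0],"twist":0}]' ;python3 - <<'E'
from h import *
to(*Hm[4],.055)
im,d=r.get_image("top");W=world("top",d)
s=(np.hypot(W[...,0]-.36,W[...,1]+.325)<.055)&(W[...,2]>.06)&(W[...,2]<.1)&(im.mean(2)>110)
print("cap z",np.round(np.sort(W[s][:,2])*1000)[-40:])
E
```

```text
clock: 26.08
eef_pos: [0.3619, -0.3279, 0.0573]
eef_rot: [0.507, -0.501, 0.507, -0.485]
wrist_force: [-0.0, -0.5, -1.9]
gripper_width: 0.686
t 26.08 pos [ 0.3619 -0.3279  0.0573] travel [-0.0024  0.0023 -0.0016] w 0.686 F [-0.  -0.5 -1.9] yaw -0.89 tilt [-0.97 -1.6 ] q [-0.74  0.35  1.98 -0.04  0.81 -0.69]
cap z [87. 87. 87. 88. 88. 88. 88. 88. 89. 89. 89. 89. 89. 89. 90. 90. 90. 90.
 90. 90. 90. 91. 91. 91. 91. 91. 91. 91. 92. 92. 92. 92. 92. 92. 93. 93.
 93. 93. 94. 94.]
```

```bash
python3 -m jog '[{"hand":1,"travel":[-0.002,0.006,-0.002],"twist":0},{"hand":1,"travel":[0,0,0],"twist":0},{"hand":1,"travel":[0,0,0],"twist":0},{"hand":1,"travel":[0,0,0],"twist":0},{"hand":1,"travel":[0,0,0],"twist":0}]' ;python3 - <<'E'
from h import *
to(*Hm[4],.055)
for i in range(2):
    im,d=r.get_image("top");W=world("top",d)
    s=(np.hypot(W[...,0]-.36,W[...,1]+.325)<.055)&(W[...,2]>.07)&(W[...,2]<.1)&(im.mean(2)>110)
    print("cap z",np.round(np.percentile(W[s][:,2],[25,50,75])*1000,1),s.sum())
E
```

```text
clock: 26.55
eef_pos: [0.3605, -0.3278, 0.0532]
eef_rot: [0.508, -0.499, 0.508, -0.485]
wrist_force: [0.3, 0.4, -1.3]
gripper_width: 0.688
t 26.55 pos [ 0.3605 -0.3278  0.0532] travel [-0.0023 -0.0019 -0.0003] w 0.688 F [ 0.3  0.4 -1.3] yaw -0.81 tilt [-0.84 -1.88] q [-0.74  0.35  1.99 -0.05  0.79 -0.69]
cap z [81.9 85.3 86.7] 50
cap z [83.4 85.8 88.4] 49
```

```bash
python3 -m jog '[{"hand":-1,"travel":[0,0,0],"twist":0},{"hand":-1,"travel":[0,0,0],"twist":0},{"hand":-1,"travel":[0,0,0],"twist":0},{"hand":-1,"travel":[0,0,0],"twist":0},{"hand":-1,"travel":[0,0,0],"twist":0}]' ; python3 -m jog '[{"hand":-1,"travel":[0,0,0],"twist":0},{"hand":-1,"travel":[0,-0.03,0],"twist":0},{"hand":-1,"travel":[0,-0.035,0],"twist":0},{"hand":-1,"travel":[0,-0.03,0],"twist":0},{"hand":-1,"travel":[0,0,0],"twist":0}]';python3 - <<'E'
from h import *
to(*Jm[1],.047)
E
```

```text
clock: 27.07
eef_pos: [0.3608, -0.3279, 0.0532]
eef_rot: [0.508, -0.499, 0.508, -0.485]
wrist_force: [0.2, -0.1, 0.0]
gripper_width: 0.993
clock: 27.48
eef_pos: [0.3612, -0.3238, 0.1499]
eef_rot: [0.508, -0.501, 0.506, -0.485]
wrist_force: [1.3, -1.4, -0.2]
gripper_width: 0.997
t 27.48 pos [ 0.3612 -0.3238  0.1499] travel [-0.2369  0.0945  0.088 ] w 0.997 F [ 1.3 -1.4 -0.2] yaw -0.8 tilt [-1.1  -1.63] q [-0.73  0.23  1.87 -0.04  1.04 -0.7 ]
```

```bash
python3 -m jog '[{"hand":-1,"travel":[-0.03,0,0.01],"twist":0},{"hand":-1,"travel":[-0.04,0,0.015],"twist":0},{"hand":-1,"travel":[-0.04,0,0.015],"twist":0},{"hand":-1,"travel":[-0.04,0,0.015],"twist":0},{"hand":-1,"travel":[-0.04,0,0.015],"twist":0}]' ; python3 -m jog '[{"hand":-1,"travel":[-0.03,0,0.012],"twist":0},{"hand":-1,"travel":[-0.01,0,0.006],"twist":0},{"hand":-1,"travel":[0,0,0],"twist":0},{"hand":-1,"travel":[0,0,0],"twist":0},{"hand":-1,"travel":[0,0,0],"twist":0}]';python3 - <<'E'
from h import *
to(*Jm[1],.046)
im,d=r.get_image("top");W=world("top",d)
print("jar4",disc(W,Hm[4],.032,.078,.094,.012),"hold4",disc(W,Hm[4],.048,.022,.036,.008))
E
```

```text
clock: 27.9
eef_pos: [0.4354, -0.1408, 0.1448]
eef_rot: [0.505, -0.5, 0.514, -0.481]
wrist_force: [0.4, -0.6, -0.5]
gripper_width: 1.001
clock: 28.32
eef_pos: [0.4557, -0.0927, 0.141]
eef_rot: [0.507, -0.499, 0.51, -0.483]
wrist_force: [0.4, -0.3, 0.7]
gripper_width: 0.999
t 28.32 pos [ 0.4557 -0.0927  0.141 ] travel [-0.0049  0.0949 -0.0041] w 0.999 F [ 0.4 -0.3  0.7] yaw -1.06 tilt [-0.72 -2.01] q [-0.2   0.22  1.91 -0.04  1.02 -0.16]
jar4 (array([ 362.9, -329.7,   31.5]), array([ 363.1, -329.1]), 312, 86.1) hold4 (array([ 361.4, -326.9,   47.1]), array([ 363.5, -313.2]), 175, 29.7)
```

```bash
python3 -m jog '[{"hand":-1,"travel":[-0.004,0.025,-0.003],"twist":0},{"hand":-1,"travel":[0,0.03,-0.001],"twist":0},{"hand":-1,"travel":[0,0.025,-0.001],"twist":0},{"hand":-1,"travel":[0,0,0],"twist":0},{"hand":-1,"travel":[0,0,0],"twist":0}]';python3 - <<'E'
from h import *
to(*Jm[1],.046)
E
```

```text
clock: 28.78
eef_pos: [0.4497, -0.0981, 0.0606]
eef_rot: [0.504, -0.499, 0.515, -0.482]
wrist_force: [0.6, 0.0, 0.4]
gripper_width: 1.001
t 28.78 pos [ 0.4497 -0.0981  0.0606] travel [-0.0077  0.0143  0.0007] w 1.001 F [0.6 0.  0.4] yaw -1.63 tilt [-0.41 -2.15] q [-0.21  0.31  2.04 -0.05  0.8  -0.15]
```

```bash
python3 -m jog '[{"hand":-1,"travel":[-0.009,0.016,0.001],"twist":0},{"hand":-1,"travel":[0,0,0],"twist":0},{"hand":-1,"travel":[0,0,0],"twist":0},{"hand":-1,"travel":[0,0,0],"twist":0},{"hand":-1,"travel":[0,0,0],"twist":0}]';python3 - <<'E'
from h import *
to(*Jm[1],.046)
E
```

```text
clock: 29.2
eef_pos: [0.4542, -0.0936, 0.0499]
eef_rot: [0.501, -0.498, 0.519, -0.482]
wrist_force: [0.2, -0.7, 0.0]
gripper_width: 1.003
t 29.20 pos [ 0.4542 -0.0936  0.0499] travel [-0.0027  0.0038 -0.0038] w 1.003 F [ 0.2 -0.7  0. ] yaw -1.89 tilt [ 0.07 -2.3 ] q [-0.2   0.32  2.05 -0.06  0.76 -0.13]
```

```bash
python3 -m jog '[{"hand":-1,"travel":[-0.004,0.008,-0.006],"twist":0},{"hand":1,"travel":[0,0,0],"twist":0},{"hand":1,"travel":[0,0,0],"twist":0},{"hand":1,"travel":[0,0,0],"twist":0},{"hand":1,"travel":[0,0,0],"twist":0}]' 12; python3 -m jog '[{"hand":1,"travel":[0,0,0],"twist":0},{"hand":1,"travel":[0,0,0],"twist":0},{"hand":1,"travel":[0,0,0],"twist":0},{"hand":1,"travel":[0,0,0],"twist":0},{"hand":1,"travel":[0,0,0],"twist":0}]';  python3 - <<'E'
from h import *
to(*Jm[1],.046)
E
```

```text
clock: 29.62
eef_pos: [0.452, -0.0915, 0.0462]
eef_rot: [0.499, -0.495, 0.522, -0.484]
wrist_force: [0.7, 0.7, -0.1]
gripper_width: 0.742
clock: 30.03
eef_pos: [0.4533, -0.0919, 0.0472]
eef_rot: [0.499, -0.494, 0.522, -0.484]
wrist_force: [0.0, -0.6, 0.0]
gripper_width: 0.373
t 30.03 pos [ 0.4533 -0.0919  0.0472] travel [-0.0008  0.0011 -0.0028] w 0.373 F [ 0.  -0.6  0. ] yaw -1.91 tilt [ 0.75 -2.46] q [-0.2   0.32  2.06 -0.06  0.74 -0.12]
```

```bash
python3 -m jog '[{"hand":1,"travel":[0,0,0],"twist":0},{"hand":1,"travel":[0,0,0],"twist":0},{"hand":1,"travel":[0,0,0],"twist":0},{"hand":1,"travel":[0,0,0],"twist":0},{"hand":1,"travel":[0,0,0],"twist":0}]' 15;  python3 - <<'E'
from h import *
to(*Jm[1],.046)
body(1,Jm[1],.01,.045,rad=.03)
E
```

```text
clock: 30.45
eef_pos: [0.4532, -0.0918, 0.0471]
eef_rot: [0.499, -0.494, 0.522, -0.484]
wrist_force: [0.0, -0.2, 0.4]
gripper_width: 0.292
t 30.45 pos [ 0.4532 -0.0918  0.0471] travel [-0.0008  0.001  -0.0027] w 0.292 F [ 0.  -0.2  0.4] yaw -1.9 tilt [ 0.73 -2.46] q [-0.2   0.32  2.06 -0.06  0.74 -0.12]
body n 99 at z0 [451.8 -91.7] slope deg [ 2.9 -0.4] res mm 1.16
```

```bash
python3 -m jog '[{"hand":1,"travel":[0,-0.025,0],"twist":0},{"hand":1,"travel":[0,-0.035,0],"twist":0},{"hand":1,"travel":[0,-0.035,0],"twist":0},{"hand":1,"travel":[-0.01,-0.025,0],"twist":0},{"hand":1,"travel":[-0.03,0,0.002],"twist":0}]' ;python3 - <<'E'
from h import *
to(*Hm[1],.056)
im,d=r.get_image("side")
cv2.imwrite("pics/side9.png",cv2.resize(im[90:290,120:380],None,fx=3,fy=3))
E
```

```text
clock: 30.92
eef_pos: [0.4532, -0.0485, 0.1683]
eef_rot: [0.499, -0.497, 0.521, -0.481]
wrist_force: [1.8, 0.7, -0.5]
gripper_width: 0.293
t 30.92 pos [ 0.4532 -0.0485  0.1683] travel [-0.4593  0.0931  0.025 ] w 0.293 F [ 1.8  0.7 -0.5] yaw -2.18 tilt [ 0.28 -2.44] q [-0.1   0.17  1.9  -0.05  1.07 -0.04]
```

View pics/side9.png

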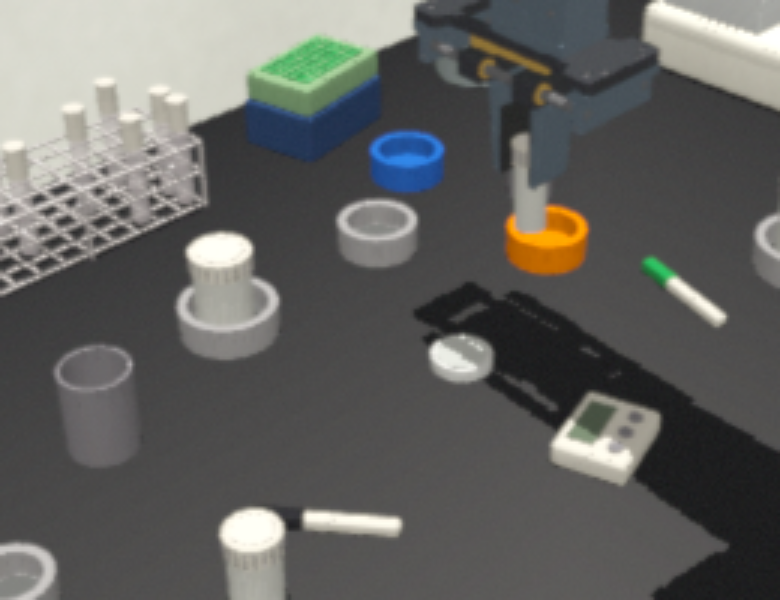

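Jar 1 is held, hanging roughly upright at crop (530,190). Carry to holder_1.

```bash
python3 -m jog '[{"hand":1,"travel":[-0.04,0,0.003],"twist":0},{"hand":1,"travel":[-0.04,0,0.003],"twist":0},{"hand":1,"travel":[-0.04,0,0.003],"twist":0},{"hand":1,"travel":[-0.04,0,0.003],"twist":0},{"hand":1,"travel":[-0.04,0,0.003],"twist":0}]' ;python3 -m jog '[{"hand":1,"travel":[-0.04,0,0.003],"twist":0},{"hand":1,"travel":[-0.04,0,0.003],"twist":0},{"hand":1,"travel":[-0.04,0,0.003],"twist":0},{"hand":1,"travel":[-0.04,0,0.003],"twist":0},{"hand":1,"travel":[-0.03,0,0.002],"twist":0}]';python3 - <<'E'
from h import *
to(*Hm[1],.056)
E
```

```text
clock: 31.38
eef_pos: [0.4746, 0.1555, 0.1591]
eef_rot: [0.497, -0.5, 0.523, -0.48]
wrist_force: [0.8, 0.1, -0.3]
gripper_width: 0.293
clock: 31.8
eef_pos: [0.4946, 0.3544, 0.1483]
eef_rot: [0.499, -0.5, 0.521, -0.479]
wrist_force: [0.7, -0.4, -0.5]
gripper_width: 0.293
t 31.80 pos [0.4946 0.3544 0.1483] travel [-0.0547  0.0901 -0.0008] w 0.293 F [ 0.7 -0.4 -0.5] yaw -2.44 tilt [ 0.06 -2.38] q [ 0.62  0.43  1.57 -0.04  1.17  0.68]
```

```bash
python3 -m jog '[{"hand":1,"travel":[-0.025,0,-0.001],"twist":0},{"hand":1,"travel":[-0.018,0,0],"twist":0},{"hand":1,"travel":[-0.006,0.02,0],"twist":0},{"hand":1,"travel":[0,0.025,0],"twist":0},{"hand":1,"travel":[0,0,0],"twist":0}]' ;python3 - <<'E'
from h import *
to(*Hm[1],.056)
E
```

```text
clock: 32.22
eef_pos: [0.494, 0.4131, 0.0958]
eef_rot: [0.502, -0.498, 0.518, -0.482]
wrist_force: [-1.0, -1.6, -1.2]
gripper_width: 0.292
t 32.22 pos [0.494  0.4131 0.0958] travel [0.0062 0.0401 0.0024] w 0.292 F [-1.  -1.6 -1.2] yaw -1.86 tilt [-0.   -2.28] q [ 0.69  0.53  1.54 -0.03  1.1   0.74]
```

```bash
python3 -m jog '[{"hand":1,"travel":[0.006,0.012,0.002],"twist":0},{"hand":1,"travel":[0,0,0],"twist":0},{"hand":1,"travel":[0,0,0],"twist":0},{"hand":1,"travel":[0,0,0],"twist":0},{"hand":1,"travel":[0,0,0],"twist":0}]' ;python3 - <<'E'
from h import *
to(*Hm[1],.056)
im,d=r.get_image("side")
cv2.imwrite("pics/side10.png",cv2.resize(im[190:340,40:240],None,fx=4,fy=4))
body(1,Hm[1],.045,.07,rad=.03)
E
```

```text
clock: 32.63
eef_pos: [0.4956, 0.4063, 0.085]
eef_rot: [0.502, -0.498, 0.518, -0.481]
wrist_force: [-0.5, 0.2, -0.2]
gripper_width: 0.296
t 32.63 pos [0.4956 0.4063 0.085 ] travel [-0.0001  0.029   0.0006] w 0.296 F [-0.5  0.2 -0.2] yaw -1.86 tilt [-0.1  -2.33] q [ 0.68  0.53  1.56 -0.03  1.08  0.73]
body n 134 at z0 [493.  407.6] slope deg [ 3.  -3.3] res mm 0.81
```

View pics/side10.png

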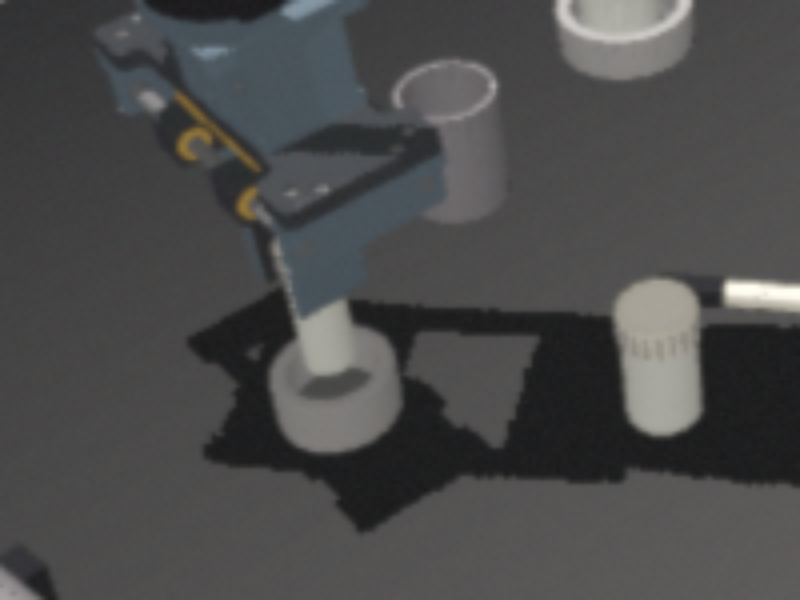

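```bash
python3 -m jog '[{"hand":1,"travel":[0.001,0.02,0.002],"twist":0},{"hand":1,"travel":[0,0,0],"twist":0},{"hand":1,"travel":[0,0,0],"twist":0},{"hand":1,"travel":[0,0,0],"twist":0},{"hand":1,"travel":[0,0,0],"twist":0}]' ;python3 - <<'E'
from h import *
to(*Hm[1],.056)
body(1,Hm[1],.035,.055,rad=.03)
E
```

```text
clock: 33.15
eef_pos: [0.4994, 0.4062, 0.0696]
eef_rot: [0.499, -0.498, 0.518, -0.484]
wrist_force: [-0.6, 0.5, -0.5]
gripper_width: 0.297
t 33.15 pos [0.4994 0.4062 0.0696] travel [ 0.0006  0.0136 -0.0032] w 0.297 F [-0.6  0.5 -0.5] yaw -1.87 tilt [ 0.23 -2.04] q [ 0.68  0.55  1.58 -0.03  1.04  0.73]
body n 105 at z0 [497.3 406.6] slope deg [3.2 0.5] res mm 0.72
```

```bash
python3 -m jog '[{"hand":1,"travel":[0.001,0.013,-0.003],"twist":0},{"hand":1,"travel":[0,0,0],"twist":0},{"hand":1,"travel":[0,0,0],"twist":0},{"hand":1,"travel":[0,0,0],"twist":0},{"hand":1,"travel":[0,0,0],"twist":0}]' ;python3 - <<'E'
from h import *
to(*Hm[1],.056)
im,d=r.get_image("side");W=world("side",d)
cv2.imwrite("pics/side11.png",cv2.resize(im[220:320,70:170],None,fx=6,fy=6))
E
```

```text
clock: 33.62
eef_pos: [0.4978, 0.4064, 0.0601]
eef_rot: [0.497, -0.498, 0.518, -0.486]
wrist_force: [-0.5, -0.0, 0.4]
gripper_width: 0.294
t 33.62 pos [0.4978 0.4064 0.0601] travel [ 0.0011  0.0041 -0.0016] w 0.294 F [-0.5 -0.   0.4] yaw -1.84 tilt [ 0.48 -1.83] q [ 0.68  0.55  1.59 -0.04  1.01  0.73]
```

View pics/side11.png

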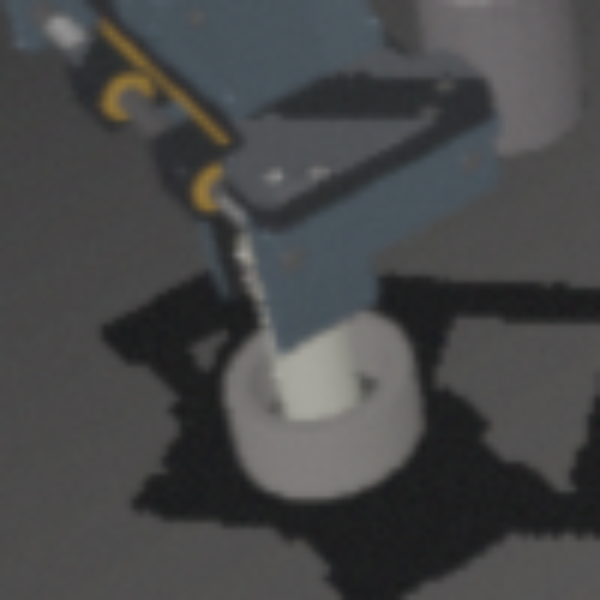

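```bash
python3 -m jog '[{"hand":1,"travel":[0.001,0.007,-0.002],"twist":0},{"hand":1,"travel":[0,0,0],"twist":0},{"hand":1,"travel":[0,0,0],"twist":0},{"hand":1,"travel":[0,0,0],"twist":0},{"hand":1,"travel":[0,0,0],"twist":0}]' ;python3 - <<'E'
from h import *
to(*Hm[1],.055)
E
```

```text
clock: 34.08
eef_pos: [0.4965, 0.406, 0.0541]
eef_rot: [0.496, -0.498, 0.518, -0.487]
wrist_force: [0.1, 0.7, 0.9]
gripper_width: 0.29
t 34.08 pos [0.4965 0.406  0.0541] travel [ 0.0008 -0.0009 -0.0003] w 0.290 F [0.1 0.7 0.9] yaw -1.85 tilt [ 0.63 -1.69] q [ 0.68  0.56  1.61 -0.04  0.99  0.74]
```

```bash
python3 -m jog '[{"hand":1,"travel":[0,0.005,0],"twist":0},{"hand":1,"travel":[0,0,0],"twist":0},{"hand":1,"travel":[0,0,0],"twist":0},{"hand":1,"travel":[0,0,0],"twist":0},{"hand":1,"travel":[0,0,0],"twist":0}]' ;python3 - <<'E'
from h import *
to(*Hm[1],.055)
E
```

```text
clock: 34.5
eef_pos: [0.4972, 0.4074, 0.0523]
eef_rot: [0.494, -0.498, 0.518, -0.489]
wrist_force: [-0.1, -0.3, 0.2]
gripper_width: 0.29
t 34.50 pos [0.4972 0.4074 0.0523] travel [ 0.0023 -0.0027 -0.0009] w 0.290 F [-0.1 -0.3  0.2] yaw -1.89 tilt [ 0.78 -1.46] q [ 0.68  0.56  1.61 -0.03  0.98  0.74]
```

```bash
python3 -m jog '[{"hand":-1,"travel":[0,0,0],"twist":0},{"hand":-1,"travel":[0,0,0],"twist":0},{"hand":-1,"travel":[0,0,0],"twist":0},{"hand":-1,"travel":[0,0,0],"twist":0},{"hand":-1,"travel":[0,0,0],"twist":0}]'
python3 - <<'E'
from h import *
to(*Hm[1],.055)
body(1,Hm[1],.034,.05,rad=.03)
im,d=r.get_image("side");cv2.imwrite("pics/side12.png",cv2.resize(im[220:320,70:170],None,fx=6,fy=6))
E
```

```text
clock: 34.92
eef_pos: [0.4969, 0.4068, 0.0509]
eef_rot: [0.495, -0.498, 0.518, -0.488]
wrist_force: [-0.3, -0.3, -1.0]
gripper_width: 0.627
t 34.92 pos [0.4969 0.4068 0.0509] travel [ 0.0017 -0.0041 -0.0006] w 0.627 F [-0.3 -0.3 -1. ] yaw -1.9 tilt [ 0.69 -1.55] q [ 0.68  0.56  1.61 -0.03  0.98  0.74]
body n 26 at z0 [494.8 407.2] slope deg [2.7 0. ] res mm 0.44
```

View pics/side12.png

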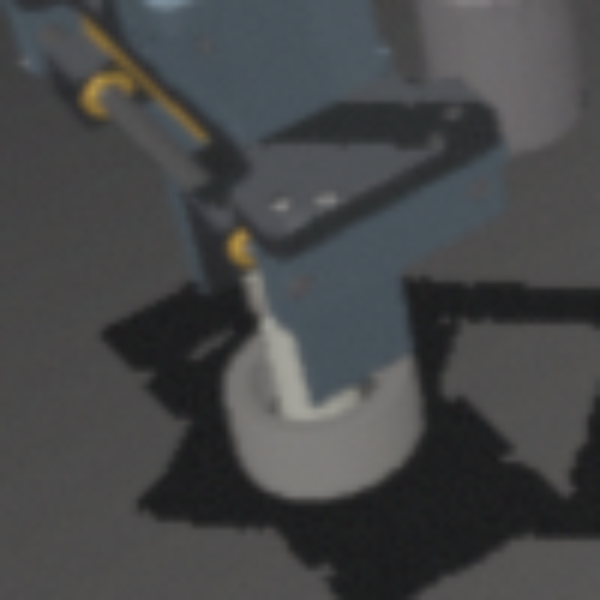

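```bash
python3 -m jog '[{"hand":-1,"travel":[0,0,0],"twist":0},{"hand":-1,"travel":[0,0,0],"twist":0},{"hand":-1,"travel":[0,-0.03,0],"twist":0},{"hand":-1,"travel":[0,-0.035,0],"twist":0},{"hand":-1,"travel":[0,-0.03,0],"twist":0}]';python3 - <<'E'
from h import *
to(*Jm[2],.041)
E
```

```text
clock: 35.43
eef_pos: [0.4918, 0.406, 0.1402]
eef_rot: [0.502, -0.499, 0.517, -0.481]
wrist_force: [1.6, 0.3, -0.8]
gripper_width: 1.0
t 35.43 pos [0.4918 0.406  0.1402] travel [ 0.1152  0.1039 -0.1043] w 1.000 F [ 1.6  0.3 -0.8] yaw -1.9 tilt [-0.15 -2.24] q [ 0.69  0.48  1.5  -0.03  1.19  0.73]
```

```bash
python3 -m jog '[{"hand":-1,"travel":[0.025,0,-0.023],"twist":0},{"hand":-1,"travel":[0.028,0,-0.025],"twist":0},{"hand":-1,"travel":[0.028,0,-0.025],"twist":0},{"hand":-1,"travel":[0.025,0,-0.023],"twist":0},{"hand":-1,"travel":[0,0,0],"twist":0}]';python3 - <<'E'
from h import *
to(*Jm[2],.041)
for n in ("top","side"):
    im,d=r.get_image(n);W=world(n,d)
    print(n,"jar1",disc(W,Hm[1],.014,.072,.092,.012),"hold1",disc(W,Hm[1],.030,.025,.036,.008))
E
```

```text
clock: 35.85
eef_pos: [0.3936, 0.3043, 0.1507]
eef_rot: [0.495, -0.498, 0.518, -0.489]
wrist_force: [-0.5, -0.4, 0.0]
gripper_width: 0.997
t 35.85 pos [0.3936 0.3043 0.1507] travel [ 0.0114  0.1099 -0.0112] w 0.997 F [-0.5 -0.4  0. ] yaw -1.84 tilt [ 0.75 -1.51] q [ 0.65  0.25  1.83 -0.03  1.06  0.7 ]
top jar1 (array([497.9, 404.6,  13.5]), array([497.5, 404.6]), 63, 82.4) hold1 (array([497. , 403.2,  29.2]), array([504.9, 400.4]), 68, 29.9)
side jar1 (array([495. , 407.9,  14.6]), array([491.8, 409.3]), 185, 82.9) hold1 (array([494.4, 406.4,  29.6]), array([487.7, 409.7]), 338, 30.9)
```

Jar 1 sits centred within 2 mm, top at 82 mm (74+8). Now down to jar 2.

```bash
python3 -m jog '[{"hand":-1,"travel":[0.011,0.025,-0.012],"twist":0},{"hand":-1,"travel":[0.001,0.03,-0.001],"twist":0},{"hand":-1,"travel":[0,0.025,-0.001],"twist":0},{"hand":-1,"travel":[0,0,0],"twist":0},{"hand":-1,"travel":[0,0,0],"twist":0}]';python3 - <<'E'
from h import *
to(*Jm[2],.041)
E
```

```text
clock: 36.37
eef_pos: [0.394, 0.3024, 0.0725]
eef_rot: [0.486, -0.497, 0.519, -0.497]
wrist_force: [0.1, -0.3, -0.2]
gripper_width: 1.002
t 36.37 pos [0.394  0.3024 0.0725] travel [ 0.0121  0.0313 -0.0112] w 1.002 F [ 0.1 -0.3 -0.2] yaw -1.83 tilt [ 1.84 -0.62] q [ 0.65  0.33  1.96 -0.04  0.84  0.71]
```

```bash
python3 -m jog '[{"hand":-1,"travel":[0.014,0.008,-0.014],"twist":0},{"hand":-1,"travel":[0,0.02,0],"twist":0},{"hand":-1,"travel":[0,0,0],"twist":0},{"hand":-1,"travel":[0,0,0],"twist":0},{"hand":-1,"travel":[0,0,0],"twist":0}]';python3 - <<'E'
from h import *
to(*Jm[2],.041)
E
```

```text
clock: 36.78
eef_pos: [0.3882, 0.295, 0.0493]
eef_rot: [0.482, -0.496, 0.519, -0.502]
wrist_force: [-0.4, -0.4, -0.8]
gripper_width: 1.002
t 36.78 pos [0.3882 0.295  0.0493] travel [ 0.0047  0.0081 -0.0049] w 1.002 F [-0.4 -0.4 -0.8] yaw -1.8 tilt [ 2.46 -0.15] q [ 0.65  0.34  2.01 -0.04  0.75  0.71]
```

```bash
python3 -m jog '[{"hand":-1,"travel":[0.006,0.011,-0.006],"twist":0},{"hand":-1,"travel":[0,0,0],"twist":0},{"hand":-1,"travel":[0,0,0],"twist":0},{"hand":-1,"travel":[0,0,0],"twist":0},{"hand":-1,"travel":[0,0,0],"twist":0}]';python3 - <<'E'
from h import *
to(*Jm[2],.041)
E
```

```text
clock: 37.2
eef_pos: [0.3885, 0.294, 0.0442]
eef_rot: [0.477, -0.496, 0.519, -0.507]
wrist_force: [0.6, 0.3, 0.2]
gripper_width: 1.0
t 37.20 pos [0.3885 0.294  0.0442] travel [ 0.0038  0.0029 -0.005 ] w 1.000 F [0.6 0.3 0.2] yaw -1.81 tilt [3.1  0.34] q [ 0.64  0.35  2.03 -0.04  0.72  0.71]
```

```bash
python3 -m jog '[{"hand":-1,"travel":[0.006,0.008,-0.009],"twist":0},{"hand":1,"travel":[0,0,0],"twist":0},{"hand":1,"travel":[0,0,0],"twist":0},{"hand":1,"travel":[0,0,0],"twist":0},{"hand":1,"travel":[0,0,0],"twist":0}]' 15;python3 -m jog '[{"hand":1,"travel":[0,0,0],"twist":0},{"hand":1,"travel":[0,0,0],"twist":0},{"hand":1,"travel":[0,0,0],"twist":0},{"hand":1,"travel":[0,0,0],"twist":0},{"hand":1,"travel":[0,0,0],"twist":0}]' 15;python3 -m jog '[{"hand":1,"travel":[0,0,0],"twist":0},{"hand":1,"travel":[0,0,0],"twist":0},{"hand":1,"travel":[0,0,0],"twist":0},{"hand":1,"travel":[0,0,0],"twist":0},{"hand":1,"travel":[0,0,0],"twist":0}]' 18;python3 - <<'E'
from h import *
to(*Jm[2],.041)
E
```

```text
clock: 37.62
eef_pos: [0.3832, 0.2911, 0.0388]
eef_rot: [0.474, -0.495, 0.52, -0.51]
wrist_force: [0.2, -0.2, 0.3]
gripper_width: 0.738
clock: 38.03
eef_pos: [0.3846, 0.2922, 0.0396]
eef_rot: [0.473, -0.495, 0.52, -0.511]
wrist_force: [0.0, -0.2, -1.3]
gripper_width: 0.425
clock: 38.45
eef_pos: [0.3846, 0.2921, 0.0396]
eef_rot: [0.473, -0.495, 0.52, -0.511]
wrist_force: [0.3, 0.1, -0.3]
gripper_width: 0.42
t 38.45 pos [0.3846 0.2921 0.0396] travel [ 0.0017 -0.0015 -0.001 ] w 0.420 F [ 0.3  0.1 -0.3] yaw -1.83 tilt [3.56 0.69] q [ 0.64  0.34  2.05 -0.04  0.69  0.71]
```

```bash
python3 -m jog '[{"hand":1,"travel":[0,-0.025,0],"twist":0},{"hand":1,"travel":[0,-0.035,0],"twist":0},{"hand":1,"travel":[0,-0.035,0],"twist":0},{"hand":1,"travel":[0,-0.025,0],"twist":0},{"hand":1,"travel":[0,0,0],"twist":0}]' ;python3 - <<'E'
from h import *
to(*Hm[2],.048)
im,d=r.get_image("side")
cv2.imwrite("pics/side13.png",cv2.resize(im[140:340,100:360],None,fx=3,fy=3))
E
```

```text
clock: 38.87
eef_pos: [0.3751, 0.2893, 0.1616]
eef_rot: [0.476, -0.496, 0.519, -0.507]
wrist_force: [1.5, -0.5, -0.8]
gripper_width: 0.423
t 38.87 pos [0.3751 0.2893 0.1616] travel [0.3573 0.1263 0.2847] w 0.423 F [ 1.5 -0.5 -0.8] yaw -1.82 tilt [3.14 0.38] q [ 0.65  0.18  1.9  -0.03  1.01  0.7 ]
```

View pics/side13.png

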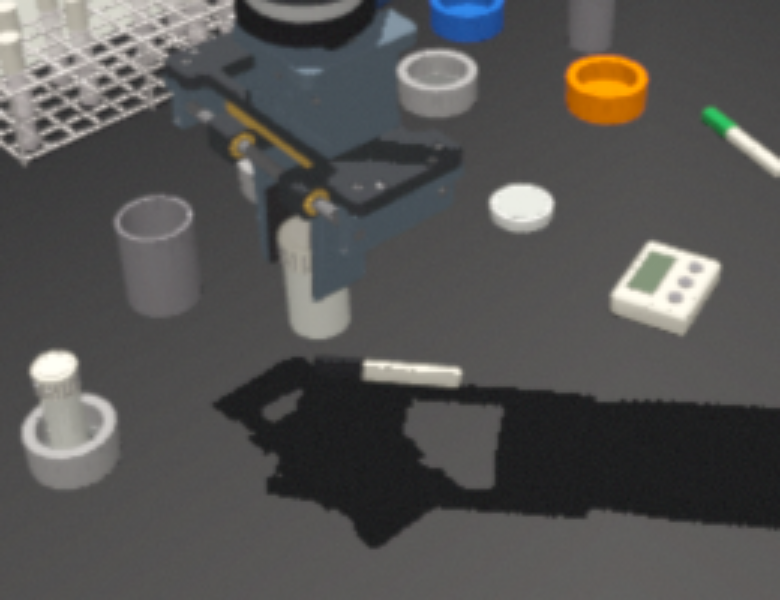

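Jar 2 held at crop (318,280); jar 1 is upright in its holder at (65,420). Carry to holder_2.

```bash
python3 -m jog '[{"hand":1,"travel":[0.02,0,0.016],"twist":0},{"hand":1,"travel":[0.03,0,0.024],"twist":0},{"hand":1,"travel":[0.03,0,0.024],"twist":0},{"hand":1,"travel":[0.03,0,0.024],"twist":0},{"hand":1,"travel":[0.03,0,0.024],"twist":0}]' ;python3 - <<'E'
from h import *
to(*Hm[2],.048)
E
python3 -m jog '[{"hand":1,"travel":[0.03,0,0.024],"twist":0},{"hand":1,"travel":[0.03,0,0.024],"twist":0},{"hand":1,"travel":[0.03,0,0.024],"twist":0},{"hand":1,"travel":[0.03,0,0.024],"twist":0},{"hand":1,"travel":[0.03,0,0.024],"twist":0}]' ;python3 - <<'E'
from h import *
to(*Hm[2],.048)
E
```

```text
clock: 39.33
eef_pos: [0.4786, 0.1444, 0.158]
eef_rot: [0.484, -0.495, 0.514, -0.507]
wrist_force: [0.8, -0.1, -1.0]
gripper_width: 0.422
t 39.33 pos [0.4786 0.1444 0.158 ] travel [0.2177 0.1163 0.1757] w 0.422 F [ 0.8 -0.1 -1. ] yaw -1.06 tilt [2.39 0.26] q [ 0.27  0.23  1.85 -0.01  1.02  0.3 ]
clock: 39.75
eef_pos: [0.5946, -0.0173, 0.1513]
eef_rot: [0.488, -0.5, 0.51, -0.502]
wrist_force: [0.8, 1.0, -0.6]
gripper_width: 0.427
t 39.75 pos [ 0.5946 -0.0173  0.1513] travel [0.0579 0.1045 0.059 ] w 0.427 F [ 0.8  1.  -0.6] yaw -1.12 tilt [1.4  0.23] q [-0.05  0.38  1.63  0.01  1.1  -0.03]
```

```bash
python3 -m jog '[{"hand":1,"travel":[0.026,0,0.026],"twist":0},{"hand":1,"travel":[0.02,0,0.02],"twist":0},{"hand":1,"travel":[0.008,0.01,0.008],"twist":0},{"hand":1,"travel":[0,0.02,0],"twist":0},{"hand":1,"travel":[0,0,0],"twist":0}]' ;python3 - <<'E'
from h import *
to(*Hm[2],.048)
E
```

```text
clock: 40.17
eef_pos: [0.6505, -0.0848, 0.1088]
eef_rot: [0.489, -0.505, 0.51, -0.496]
wrist_force: [-1.3, 0.5, -1.3]
gripper_width: 0.424
t 40.17 pos [ 0.6505 -0.0848  0.1088] travel [-0.0087  0.0609  0.0035] w 0.424 F [-1.3  0.5 -1.3] yaw -1.69 tilt [0.7  0.16] q [-0.15  0.51  1.52  0.01  1.09 -0.12]
```

```bash
python3 -m jog '[{"hand":1,"travel":[-0.009,0.018,0.004],"twist":0},{"hand":1,"travel":[0,0,0],"twist":0},{"hand":1,"travel":[0,0,0],"twist":0},{"hand":1,"travel":[0,0,0],"twist":0},{"hand":1,"travel":[0,0,0],"twist":0}]' ;python3 - <<'E'
from h import *
to(*Hm[2],.048)
im,d=r.get_image("side")
cv2.imwrite("pics/side14.png",cv2.resize(im[80:200,180:340],None,fx=5,fy=5))
body(2,Hm[2],.055,.085,rad=.035)
W=world("side",d);print(disc(W,Hm[2],.036,.025,.036,.008))
E
```

```text
clock: 40.58
eef_pos: [0.6515, -0.0756, 0.0867]
eef_rot: [-0.491, 0.508, -0.507, 0.494]
wrist_force: [1.0, -0.4, -0.4]
gripper_width: 0.422
t 40.58 pos [ 0.6515 -0.0756  0.0867] travel [0.0004 0.0387 0.0034] w 0.422 F [ 1.  -0.4 -0.4] yaw -1.67 tilt [0.1 0.2] q [-0.13  0.54  1.54  0.    1.06 -0.11]
body n 131 at z0 [648.3 -77.5] slope deg [4.3 0.5] res mm 0.91
(array([653.5, -74.3,  35.4]), array([646.8, -67.4]), 149, 31.1)
```

View pics/side14.png

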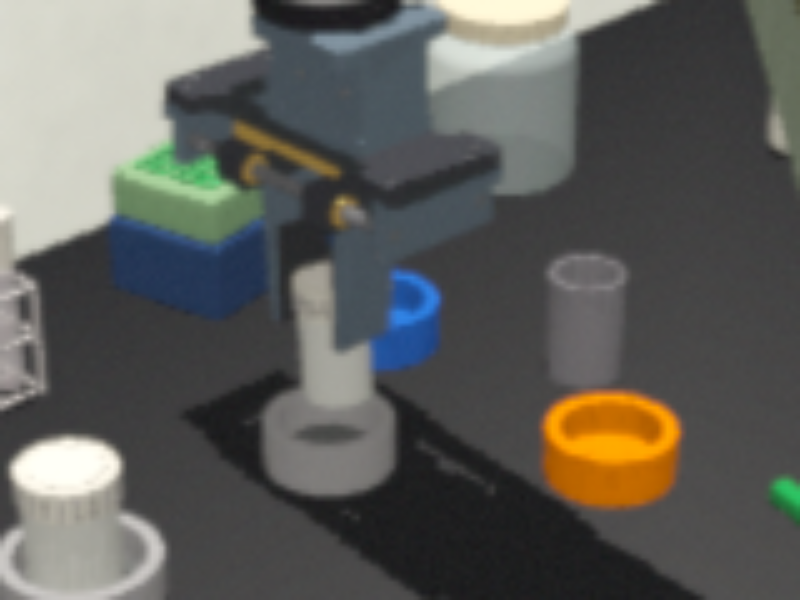

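```bash
python3 -m jog '[{"hand":1,"travel":[-0.003,0.012,0.006],"twist":0},{"hand":1,"travel":[0,0,0],"twist":0},{"hand":1,"travel":[0,0,0],"twist":0},{"hand":1,"travel":[0,0,0],"twist":0},{"hand":1,"travel":[0,0,0],"twist":0}]' ;python3 - <<'E'
from h import *
to(*Hm[2],.048)
body(2,Hm[2],.046,.074,rad=.035)
E
```

```text
clock: 41.1
eef_pos: [0.6595, -0.0726, 0.0763]
eef_rot: [0.49, -0.506, 0.508, -0.495]
wrist_force: [-0.9, -0.6, -0.4]
gripper_width: 0.425
t 41.10 pos [ 0.6595 -0.0726  0.0763] travel [ 0.0036  0.0283 -0.0046] w 0.425 F [-0.9 -0.6 -0.4] yaw -1.66 tilt [0.4  0.16] q [-0.13  0.56  1.54  0.    1.04 -0.1 ]
body n 121 at z0 [657.1 -75.1] slope deg [2.9 2.6] res mm 1.19
```

```bash
python3 -m jog '[{"hand":1,"travel":[0,0.016,-0.006],"twist":0},{"hand":1,"travel":[0,0,0],"twist":0},{"hand":1,"travel":[0,0,0],"twist":0},{"hand":1,"travel":[0,0,0],"twist":0},{"hand":1,"travel":[0,0,0],"twist":0}]' ;python3 - <<'E'
from h import *
to(*Hm[2],.048)
body(2,Hm[2],.035,.064,rad=.035)
E
```

```text
clock: 41.57
eef_pos: [0.655, -0.0727, 0.0621]
eef_rot: [0.489, -0.505, 0.509, -0.496]
wrist_force: [0.7, 0.5, -0.6]
gripper_width: 0.419
t 41.57 pos [ 0.655  -0.0727  0.0621] travel [ 0.0034  0.0141 -0.0001] w 0.419 F [ 0.7  0.5 -0.6] yaw -1.67 tilt [0.6  0.13] q [-0.13  0.56  1.57  0.    1.   -0.1 ]
body n 122 at z0 [652.5 -74.7] slope deg [4.4 0.1] res mm 1.26
```

```bash
python3 -m jog '[{"hand":1,"travel":[0,0.013,0.001],"twist":0},{"hand":1,"travel":[0,0,0],"twist":0},{"hand":1,"travel":[0,0,0],"twist":0},{"hand":1,"travel":[0,0,0],"twist":0},{"hand":1,"travel":[0,0,0],"twist":0}]' ;python3 - <<'E'
from h import *
to(*Hm[2],.048)
E
```

```text
clock: 42.03
eef_pos: [0.6573, -0.0728, 0.0486]
eef_rot: [0.489, -0.505, 0.51, -0.496]
wrist_force: [0.9, 0.5, -1.1]
gripper_width: 0.424
t 42.03 pos [ 0.6573 -0.0728  0.0486] travel [ 0.0033  0.0006 -0.0022] w 0.424 F [ 0.9  0.5 -1.1] yaw -1.67 tilt [0.7  0.12] q [-0.13  0.58  1.58  0.    0.97 -0.1 ]
```

```bash
python3 -m jog '[{"hand":1,"travel":[0,0.004,-0.001],"twist":0},{"hand":1,"travel":[0,0,0],"twist":0},{"hand":1,"travel":[0,0,0],"twist":0},{"hand":1,"travel":[0,0,0],"twist":0},{"hand":1,"travel":[0,0,0],"twist":0}]' ;python3 - <<'E'
from h import *
to(*Hm[2],.048)
im,d=r.get_image("side");W=world("side",d)
s=(np.hypot(W[...,0]-.655,W[...,1]+.076)<.022)&(W[...,2]>.06)&(W[...,2]<.1)&(im.mean(2)>125)
print(s.sum(),np.round(np.percentile(W[s][:,2],[50,75,90,97])*1000,1))
cv2.imwrite("pics/side15.png",cv2.resize(im[80:200,180:340],None,fx=5,fy=5))
E
```

```text
clock: 42.45
eef_pos: [0.6564, -0.0733, 0.0487]
eef_rot: [0.489, -0.504, 0.51, -0.497]
wrist_force: [0.9, -0.4, -0.3]
gripper_width: 0.419
t 42.45 pos [ 0.6564 -0.0733  0.0487] travel [ 0.0028  0.0006 -0.0013] w 0.419 F [ 0.9 -0.4 -0.3] yaw -1.65 tilt [0.8  0.06] q [-0.13  0.58  1.58  0.    0.97 -0.1 ]
65 [79.2 81.2 82.  82.8]
```

View pics/side15.png

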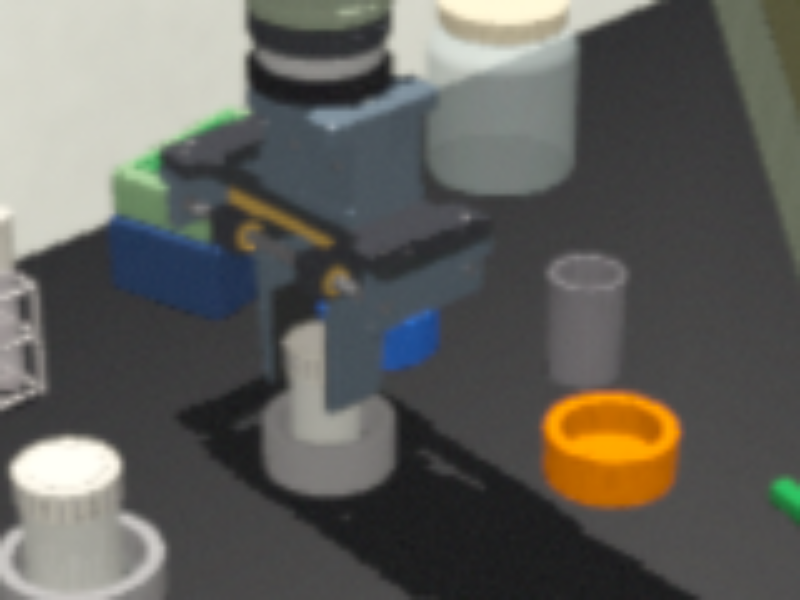

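```bash
python3 -m jog '[{"hand":1,"travel":[0.002,0.007,-0.002],"twist":0},{"hand":1,"travel":[0,0,0],"twist":0},{"hand":1,"travel":[0,0,0],"twist":0},{"hand":1,"travel":[0,0,0],"twist":0},{"hand":1,"travel":[0,0,0],"twist":0}]' ;python3 - <<'E'
from h import *
to(*Hm[2],.048)
im,d=r.get_image("side");W=world("side",d)
s=(np.hypot(W[...,0]-.655,W[...,1]+.076)<.022)&(W[...,2]>.06)&(W[...,2]<.1)&(im.mean(2)>125)
print(s.sum(),np.round(np.percentile(W[s][:,2],[50,75,90,97])*1000,1))
E
```

```text
clock: 42.92
eef_pos: [0.6559, -0.075, 0.0437]
eef_rot: [0.488, -0.503, 0.511, -0.498]
wrist_force: [-0.2, -0.0, -0.9]
gripper_width: 0.42
t 42.92 pos [ 0.6559 -0.075   0.0437] travel [ 0.001  -0.0043 -0.0008] w 0.420 F [-0.2 -0.  -0.9] yaw -1.65 tilt [1.04 0.07] q [-0.13  0.58  1.59  0.    0.95 -0.11]
72 [77.4 79.1 80.1 80.7]
```

```bash
python3 -m jog '[{"hand":-1,"travel":[0,0.003,0],"twist":0},{"hand":-1,"travel":[0,0,0],"twist":0},{"hand":-1,"travel":[0,0,0],"twist":0},{"hand":-1,"travel":[0,0,0],"twist":0},{"hand":-1,"travel":[0,0,0],"twist":0}]' ;python3 - <<'E'
from h import *
to(*Hm[2],.048)
E
python3 -m jog '[{"hand":-1,"travel":[0,0,0],"twist":0},{"hand":-1,"travel":[0,0,0],"twist":0},{"hand":-1,"travel":[0,-0.03,0],"twist":0},{"hand":-1,"travel":[0,-0.035,0],"twist":0},{"hand":-1,"travel":[0,-0.03,0],"twist":0}]'
python3 -m jog '[{"hand":-1,"travel":[0,-0.02,-0.03],"twist":0},{"hand":-1,"travel":[0,-0.01,-0.04],"twist":0},{"hand":-1,"travel":[0,0,-0.04],"twist":0},{"hand":-1,"travel":[0,0,-0.04],"twist":0},{"hand":-1,"travel":[0,0,-0.02],"twist":0}]'
python3 -m jog '[{"hand":-1,"travel":[0,0,-0.02],"twist":0},{"hand":-1,"travel":[0,0,0],"twist":0},{"hand":-1,"travel":[0,0,0],"twist":0},{"hand":-1,"travel":[0,0,0],"twist":0},{"hand":-1,"travel":[0,0,0],"twist":0}]'
python3 - <<'E'
from h import *
to(.45,-.07,.16)
for n in ("top","side"):
    im,d=r.get_image(n);W=world(n,d); cv2.imwrite(f"pics/{n}16.png",im)
    for k in jr: print(n,k,"jar",disc(W,Hm[k],jr[k],jh[k]+.0,jh[k]+.018,.012),"hold",disc(W,Hm[k],hr[k],.025,.036,.008))
    for b,c,R,z in (("a",(.625,-.252),.022,.064),("b",(.596,.264),.028,.072)): print(n,b,disc(W,c,R,z-.006,z+.006,.02))
E
```

```text
clock: 43.38
eef_pos: [0.6555, -0.075, 0.0391]
eef_rot: [0.488, -0.503, 0.511, -0.497]
wrist_force: [0.1, -0.2, 0.1]
gripper_width: 0.757
t 43.38 pos [ 0.6555 -0.075   0.0391] travel [ 0.001  -0.0089 -0.0004] w 0.757 F [ 0.1 -0.2  0.1] yaw -1.65 tilt [0.93 0.09] q [-0.13  0.58  1.59  0.    0.95 -0.11]
clock: 43.8
eef_pos: [0.6489, -0.0745, 0.1281]
eef_rot: [-0.492, 0.509, -0.506, 0.493]
wrist_force: [-0.1, 0.3, 0.6]
gripper_width: 1.001
clock: 44.22
eef_pos: [0.4826, -0.0703, 0.1656]
eef_rot: [0.488, -0.502, 0.512, -0.498]
wrist_force: [-0.4, 0.6, 0.6]
gripper_width: 1.001
clock: 44.63
eef_pos: [0.4571, -0.0694, 0.1672]
eef_rot: [0.487, -0.502, 0.512, -0.499]
wrist_force: [1.3, 0.3, -0.6]
gripper_width: 1.0
t 44.63 pos [ 0.4571 -0.0694  0.1672] travel [ 0.0008  0.007  -0.0072] w 1.000 F [ 1.3  0.3 -0.6] yaw -1.62 tilt [1.27 0.01] q [-0.18  0.17  1.9   0.    1.05 -0.15]
top 1 jar (array([498.2, 405.9,  13.5]), array([497.6, 404.9]), 62, 82.1) hold (array([497.2, 403.4,  28.9]), array([496. , 399.4]), 93, 29.3)
top 2 jar (array([657.3, -76.8,  19.3]), array([656.7, -76.7]), 118, 76.0) 
[... 556 characters left out ...]
 array([492.1, 409.2]), 174, 83.1) hold (array([494.4, 406.6,  29.5]), array([487.8, 409.8]), 342, 30.8)
side 2 jar (array([655.1, -73.7,  20.3]), array([651.7, -71.2]), 137, 77.7) hold (array([653.6, -74.6,  35.6]), array([645.2, -67.3]), 194, 30.8)
side 3 jar (array([646.5, 106.1,  26.6]), array([643.2, 109.3]), 258, 81.9) hold (array([642.9, 106.3,  41.3]), array([631.3, 113.9]), 288, 30.9)
side 4 jar (array([ 358.5, -329.4,   34.7]), array([ 372.4, -312.6]), 122, 87.9) hold (array([ 358.2, -325.9,   49.2]), array([ 370.5, -295.7]), 153, 31.1)
side a (array([ 624.3, -250.4,   22.3]), array([ 624.6, -251.7]), 86, 63.4)
side b (array([594.5, 265.7,  28.6]), array([594.2, 265.8]), 194, 71.1)
```

View pics/side16.png

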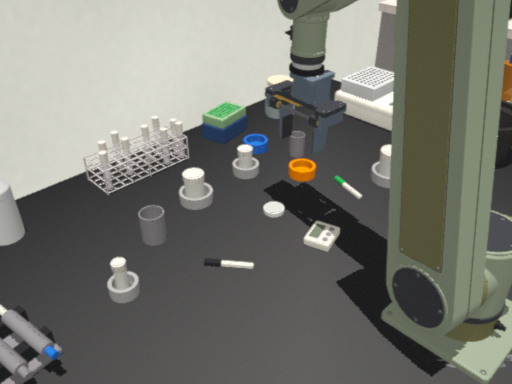

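View pics/top16.png

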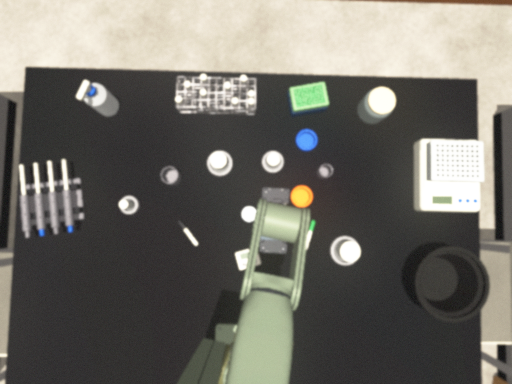

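The side picture shows the jars in their holders at about (120,275), (194,188), (245,160) and (385,165). The top view agrees. Both beakers, at (152,225) and (297,145), stand where they began. The tops read 82, 76, 80.5 and 86 mm, each equal to jar height + 8 mm, and the offsets are about 3 mm at most. The gripper is clear, so I'm handing in.

```bash
python3 -c "
from plant import r
print(r.job_done())"
```

```text
the job is handed in; nothing more can be done
None
```

All four jars now stand in the holders of their own size, and I handed the job in at about 45 s of the 115 s allowed. No verdict was reported.

**Method:** I found the jars, beakers and holders with both depth cameras and the trained network, gripped each jar across its cap and lowered it to the well floor before opening. Small residual drops of about 1–2 mm are possible.

**Jar positions:** In the last top-camera check, the jar-to-holder offsets were about 2.7, 1.6, 3.4 and 3.2 mm for jars 1 to 4; the limit is 12 mm. The cap tops were at 82, 76, 80.5 and 86 mm, which is each jar's height plus the 8 mm floor.

**Beakers:** Both measured within 1 mm of where they started.

**Disagreements and faults:**
- **Cameras:** the two disagree by about 2–3 mm, as they did from the start. The side camera's fit for jar_4 was poor because the arm blocked part of its view.
- **Tool tilt:** the tool drifted off vertical during moves, up to about 7° with the gripper empty, and I worked it back before carrying on. Carried jars were only slightly tilted, about 4° at most.
- **Floor contact:** the wrist force was too noisy to confirm when a jar touched the floor, so I judged that from the tool height and, except for jar_1, from the measured cap height.

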